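# Take the long chocolate bar from the sliding-cover mould caddy

## Task

Slide the caddy's cover all the way open, lift the long chocolate bar out of its mould, lay it gently and flat, right way up, on the middle of the dark serving board, then slide the cover fully home again. Leave the short bar in its cavity, keep the caddy in its place (it is light and the cover is stiff, so bear down on the cover while you slide it), and leave the jar, mug and bowl alone.

Things in the scene. Friction and masses are not known exactly. Their poses are not given: they have to be found in the camera images.
- caddy: Cream wooden caddy 270 (x) x 176 (y) mm, 0.7 kg, loose on the worktop (friction 0.6): 5 to 7 N drags it. Origin: centre of its underside; x runs along the cover's slide and points towards the robot, z up. Side walls 8 mm thick, top z 68. Far half (x -135 to 0): solid deck, top z 58. Near half (x 0 to 127, 160 wide inside): open compartment holding a mould block, its top at z 26.
- mould (a point): Centre of the white mould's top, at caddy x 63, y 0, z 26 mm; axes as the caddy's. Two cavities at y +30 and y -30 from it, each 74 (x) x 27 (y) x 10 mm deep (floor at caddy z 16). At least 34 mm is free beside each bar for a finger, so do not open the gripper wide.
- handle (a point): Middle of the caddy's fixed carrying handle: a round steel bar 12 mm thick along y, at caddy x 68, z 165 mm, on 10 mm posts at y +-84. It bars a vertical gripper from the knob of the closed cover and from the bars: come in under it from the deck (caddy -x) side, tool leaning about 35 deg (gripper body away from the robot, fingers pointing down and to caddy +x).
- cover (a joint): Flat pale wooden cover 133 x 151 x 6 mm, sliding along the caddy's x axis in grooves (underside z 58, top z 64 in the caddy frame). Value in m: 0 = fully home over the compartment (hard stop), grows as it slides away from the robot (caddy -x); 0.120 = fully open, over the deck (hard stop). Stiff: slides at 10.5 N, more than drags the caddy, so press down on it with 15 to 20 N while sliding.
- cover_knob (a point): Top centre of the cover's knob, a wooden block 30 (x) x 18 (y) x 26 (z) mm standing on the middle of the cover; pinch it across y. At caddy x 65.5 mm minus the joint value, y 0, z 90; axes as the caddy's.
- long_bar: Moulded dark chocolate bar 70 (x) x 24 (y) x 34 (z) mm, four segments, about 70 g, in one of the two cavities (either), lying along the caddy's x, 10 mm deep in the cavity and 24 mm above the mould. Origin: centre of its underside.
- short_bar: Shorter chocolate bar of the same section, 44 x 24 x 34 mm, two segments, in the other cavity. Origin: centre of its underside. Stays there.
- board: Dark serving board 200 (x) x 150 (y) x 12 (z) mm, fixed. Origin: centre of its underside; the top is at z 12.
- jar: White storage jar, radius 45, height 140 mm; bystander. Origin: centre of its underside.
- mug: Blue mug, radius 40, height 90 mm; bystander. Origin: centre of its underside.
- bowl: White bowl, radius 55, height 50 mm; bystander. Origin: centre of its underside.

How it is judged:
By the outcome, as a careful person would: the job done as asked, in the order asked, and still so for the second after the job is handed in, with the robot touching nothing.
It also fails if it takes over 72 s, if anything falls off the work surface, if the arm or the gripper's body presses on something with over 40 N, if the wrist force passes 120 N, or if a joint passes its speed limit or range.

## Robot

A 6-joint arm with a two-finger parallel gripper is mounted at the origin on the work surface. World frame = base frame: x ahead of the robot, y to its left, z up, the work surface at z = 0. Lengths are in m, angles in degrees, forces in N, time in s.
With the tool pointing down it reaches from about 0.375 to 0.9 m from the base axis. Payload 3.1 kg.
Tool frame: the origin (TCP) lies midway between the tips of the shut fingers; the grasp point (between the pads) lies 19 mm behind it; z points along the fingers, y is the line along which they close (so a half turn about z gives the same grasp; the last joint's range is limited). The gripper opens to 87 mm and grips with 3 to 60 N. Pads are 19 mm wide; open, the fingers measure 117 mm over their backs; the gripper's body (75 mm by 190 mm) begins 51 mm behind the grasp point.
Start: joints at [61.679, 30.224, 82.088, -0, 67.689, -10.227], TCP at [0.194, 0.594, 0.196] pointing down, gripper open.
Joint ranges: [-176.69, 176.69], [-43.24, 126.21], [12.49, 139.97], [-82, 262], [0, 151.66], [-163.58, 163.58]. Speed limits (degrees/s): [159.86, 159.86, 180, 180, 180, 180].

## Interface

Orientations are given as a 3x3 rotation matrix whose columns are the frame's x, y, z axes.
In Python, from rig import read_state, capture, camera_info, hand_in gives the robot as it stands.
- The arm moves only by the tool drive_tool, never from a script. Its argument "motion" is a list of rows, each a list of 2 entries, a list of its own where there are three numbers: the shift along the tool's x, y, z in mm, then the turn, a rotation vector about the tool's x, y, z in rad. A call has 1 to 5 rows; each row shifts and turns the commanded pose from where the row before left it, along the tool's axes as they then stand; what a row does not reach is not made up. A row lasts 1/10 s, in which the tool goes at most 50 mm and 8.59 degrees, less where a joint would pass 70% of its speed; a pose out of reach is approached as far as the arm can. A call is refused whole if a number of a shift passes 50 or a number of a turn 0.15, either way. A call with a gripper value outside its range is refused whole. "gripper" is the opening, from 0 (shut) to 1 (fully open), set as the call begins (left out, the last holds). The fingers move at their own pace and stop on an object; the grip force is fixed at half the most. Time passes only in rows, so rows that do not move let the fingers close. It gives the time, the measured TCP pose, the force, the opening and the grip force at its end, in the units of the state.
- read_state(): the state, without advancing time (a new reading comes with each control period).
- capture(name): name is "scene" or "top" or "wrist"; returns the picture (384x512x3 uint8, red, green, blue); there is no depth.
- camera_info(name): a dict with "fovy" (degrees; the focal length in pixels is half the picture's height over the tangent of half this angle, whatever the lens; pixels are square), "cx", "cy" (the principal point, pixels), "k1" (the pictures are not rectified: a ray, as slopes to the right and down, at radius r is drawn at 1 + k1 r^2 times it, then the intrinsics apply), "xyz" and "orientation" of the camera in the world; the wrist camera has in their place "T_tool_cam" (4x4, takes a point from camera to tool coordinates, whose origin is the TCP and whose axes are the flange's). Camera axes: x right, y down, z forward; pixel columns grow to the right and rows downward; lengths in m; the calibration is good to about 2 mm. A picture is of the moment at which its call begins: read the wrist's pose just before it. camera_info takes no time and is no camera call.
- hand_in(): hands the job in; it is judged then, once.
The state is a dict: "time_s": time; "joint_positions": joint angles; "qvel": joint speeds; "tau": joint torques, N m; "position": TCP position; "tcp_rot": TCP orientation; "force": force on the tool from outside, world axes, zero at the start; "moment": the same for the moment, N m; "opening": opening from 0.0 (shut) to 1.0 (fully open); "grasp_force": force on a finger pad.
Only numpy, scipy, OpenCV 4.12 (cv2) and the standard library are available. Lean on these libraries where they do the work, as an engineer would, in place of code of your own. Each camera call takes 0.05 s, during which the arm holds its last target. There are 200 camera calls.

## Working session

There is one attempt and no reset: what is moved stays moved. The work goes in short steps, Python scripts to look and compute and a tool call to move; the robot and the scene stay as the last step left them, time stands still between calls to the robot, and variables do not carry over. Pictures are saved under pics/ and viewed, at most 10 in all, crops included, and the job is handed in when it is done.

Besides the shell and the picture viewer there is one more tool, called after "Emit:" in YAML: its name, and indented under it one key for each argument. drive_tool: Moves the arm, as the interface text tells. Its arguments: {"type":"object","properties":{"motion":{"type":"array","items":{"type":"array"}},"gripper":{"type":"number"}},"required":["motion"]}

```bash
mkdir -p pics; ls; python3 - <<'E'
from rig import *
import cv2,numpy as np
s=read_state();print(s)
for n in("scene","top"):
    im=capture(n);cv2.imwrite(f"pics/{n}0.png",im[:,:,::-1]);print(n,camera_info(n))
print(camera_info("wrist"))
a=cv2.imread("pics/scene0.png");b=cv2.imread("pics/top0.png")
E
```

```text
pics
{'time_s': 0.0, 'joint_positions': array([ 6.16781609e+01,  3.02793315e+01,  8.21571347e+01, -1.34582342e-03,
        6.76887142e+01, -1.02277054e+01]), 'qvel': array([-0.17450543,  0.01145486,  0.00582197, -0.03191051, -0.09336322,
        0.00903363]), 'tau': array([-9.42417537e-04, -4.40046072e+01, -1.76587415e+01,  6.30983664e-02,
        5.82568045e-02, -1.95998991e-04]), 'position': array([0.19371085, 0.59338464, 0.19476363]), 'tcp_rot': array([[-9.50550126e-01,  3.10569514e-01, -1.01739587e-03],
       [ 3.10570964e-01,  9.50548230e-01, -1.93358909e-03],
       [ 3.66570016e-04, -2.15394696e-03, -9.99997613e-01]]), 'force': array([-0.50651314,  0.38964954, -0.62168345]), 'moment': array([-0.00034033,  0.01775396,  0.06921804]), 'grasp_force': 0.0, 'opening': 0.9990519682356268}
scene {'fovy': 56.75027517473969, 'cx': 254.16516390738488, 'cy': 194.34834552117022, 'k1': -0.1122077688627385, 'xyz': array([1.32662196, 0.14833252, 0.76646907]), 'orientation': array([[-0.18324029,  0.61987319, -0.76300736],
       [ 0.98286637,  0.09979334, -0.15496771],
       [-0.01991727, -0.7783306 , -0.62753867]])}
top {'fovy': 55.73976381835471, 'cx': 257.62489335036815, 'cy': 193.0666313691168, 'k1': -0.05701926609316746, 'xyz': array([ 0.30764838, -0.02893388,  1.22623711]), 'orientation': array([[-0.02402501, -0.98042035,  0.19544495],
       [-0.99941432,  0.02831984,  0.01920952],
       [-0.02436837, -0.19486897, -0.98052653]])}
{'fovy': 64.79851823052725, 'cx': 260.01951567665935, 'cy': 196.00783077003277, 'k1': -0.052443204783175955, 'T_tool_cam': array([[ 8.66138687e-04, -9.70151493e-01, -2.42498102e-01,
         6.49357507e-02],
       [ 9.99999495e-01,  9.63875461e-04, -2.84402092e-04,
         9.47433191e-04],
       [ 5.09651084e-04, -2.42497733e-01,  9.70151838e-01,
        -1.89045880e-01],
       [ 0.00000000e+00,  0.00000000e+00,  0.00000000e+00,
         1.00000000e+00]])}
```

View pics/top0.png

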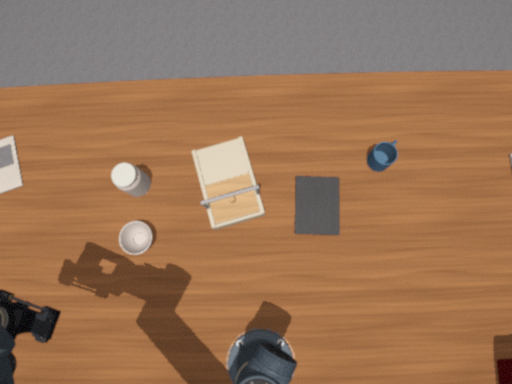

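View pics/scene0.png

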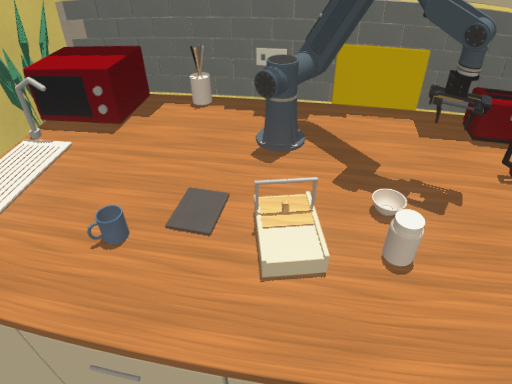

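The top view shows the caddy with outer corners near (192,152), (241,138), (264,213) and (213,228), with the cover closed. The board is near (295–340, 176–235). The scene view agrees: the caddy's deck is nearest that camera, with the jar and bowl to its right.

```bash
cat > h.py <<'E'
import numpy as np,cv2
from rig import *
def pose(n,s=None):
    c=camera_info(n)
    if n!="wrist": return c,c["orientation"],c["xyz"]
    T=c["T_tool_cam"];R=s["tcp_rot"];return c,R@T[:3,:3],R@T[:3,3]+s["position"]
def ray(n,px,s=None):
    c,R,o=pose(n,s);f=192/np.tan(np.radians(c["fovy"]/2))
    K=np.array([[f,0,c["cx"]],[0,f,c["cy"]],[0,0,1]])
    u=cv2.undistortPoints(np.array(px,float).reshape(-1,1,2),K,np.array([c["k1"],0,0,0.])).reshape(-1,2)
    return o,np.c_[u,np.ones(len(u))]@R.T
def plane(n,px,z,s=None):
    o,d=ray(n,px,s);return o+d*((z-o[2])/d[:,2])[:,None]
def project(n,P,s=None):
    c,R,o=pose(n,s);f=192/np.tan(np.radians(c["fovy"]/2))
    q=(np.atleast_2d(P)-o)@R;u=q[:,:2]/q[:,2:];u=u*(1+c["k1"]*(u**2).sum(1))[:,None]
    return u*f+[c["cx"],c["cy"]]
E
python3 - <<'E'
from h import *
im=cv2.imread("pics/top0.png");hsv=cv2.cvtColor(im,cv2.COLOR_BGR2HSV)
for p in [(225,160),(230,205),(317,205),(230,195),(150,100),(238,220)]: print(p,hsv[p[1],p[0]])
m=cv2.inRange(hsv,(0,0,40),(180,60,80))
m[:170]=0;m[245:]=0;m[:,:285]=0;m[:,350:]=0
c=max(cv2.findContours(m,0,1)[0],key=cv2.contourArea)
r=cv2.minAreaRect((plane("top",c.reshape(-1,2),.012)[:,:2]*1000).astype(np.float32));print("board",r)
m=cv2.inRange(hsv,(0,0,130),(180,125,255))
m[:130]=0;m[240:]=0;m[:,:185]=0;m[:,275:]=0
c=max(cv2.findContours(m,0,1)[0],key=cv2.contourArea)
P=plane("top",c.reshape(-1,2),.068)[:,:2]*1000
r=cv2.minAreaRect(P.astype(np.float32));print("caddy",r,cv2.boxPoints(r))
s=cv2.imread("pics/scene0.png")
big=np.hstack([cv2.resize(im[130:240,180:280],(400,440),interpolation=2),cv2.resize(s[170:280,245:345],(400,440),interpolation=2)])
cv2.imwrite("pics/c1.png",big)
E
```

```text
(225, 160) [ 19  38 227]
(230, 205) [ 16 100 212]
(317, 205) [12 14 93]
(230, 195) [ 11  19 191]
(150, 100) [ 14 145 165]
(238, 220) [ 19  41 207]Traceback (most recent call last):
  File "<stdin>", line 6, in <module>
ValueError: max() iterable argument is empty
```

```bash
python3 - <<'E'
from h import *
im=cv2.imread("pics/top0.png");hsv=cv2.cvtColor(im,cv2.COLOR_BGR2HSV)
m=cv2.inRange(hsv,(0,0,40),(180,70,120))
m[:170]=0;m[245:]=0;m[:,:285]=0;m[:,350:]=0
c=max(cv2.findContours(m,0,1)[0],key=cv2.contourArea)
r=cv2.minAreaRect((plane("top",c.reshape(-1,2),.012)[:,:2]*1000).astype(np.float32));print("board",r)
m=cv2.inRange(hsv,(0,0,130),(180,125,255))
m[:130]=0;m[240:]=0;m[:,:185]=0;m[:,275:]=0
c=max(cv2.findContours(m,0,1)[0],key=cv2.contourArea)
P=plane("top",c.reshape(-1,2),.068)[:,:2]*1000
r=cv2.minAreaRect(P.astype(np.float32));print("caddy",r,cv2.boxPoints(r))
# deck + rim whites: just low saturation
s=cv2.imread("pics/scene0.png")
big=np.hstack([cv2.resize(im[130:240,180:280],(400,440),interpolation=2),cv2.resize(s[170:280,245:345],(400,440),interpolation=2)])
cv2.imwrite("pics/c1.png",big)
E
```

```text
board ((503.8796691894531, -203.70352172851562), (144.41885375976562, 196.26145935058594), 86.2078628540039)
caddy ((577.9874267578125, 98.72682189941406), (285.7701721191406, 202.0713348388672), 15.163010597229004) [[413.6493  158.8711 ]
 [466.50427 -36.16525]
 [742.32556  38.58255]
 [689.4706  233.6189 ]]
```

View pics/c1.png

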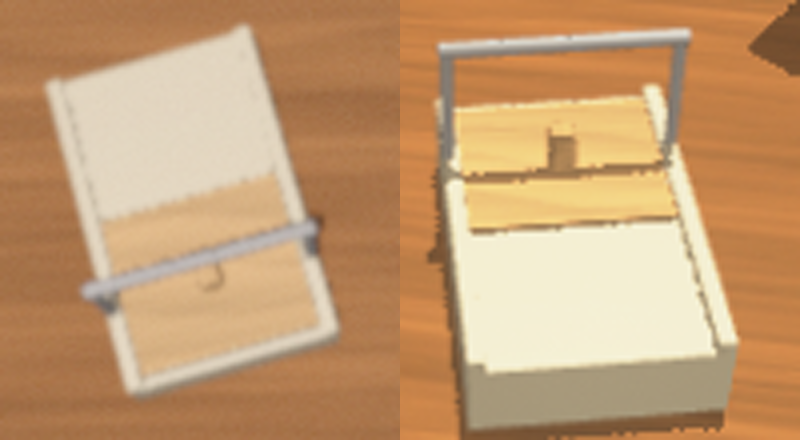

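The crop (4x) shows the caddy's far wall ends at (47,84) and (248,27) in the top half. The handle bar runs from (88,292) to (318,227). In the scene half, the wall tops are at (466,372) and (738,345), and the handle runs from (442,48) to (688,35).

```bash
python3 - <<'E'
from h import *
t=lambda X,Y:(X/4+180-.375,Y/4+130-.375)
c=lambda X,Y:((X-400)/4+245-.375,Y/4+170-.375)
for n,f,z,pts in [("top",t,.068,[(47,84),(248,27)]),("top",t,0,[(130,396),(338,333)]),("top",t,.165,[(88,292),(318,227)]),
 ("scene",c,.068,[(466,372),(738,345)]),("scene",c,0,[(470,430),(725,412)]),("scene",c,.165,[(442,48),(688,35)])]:
    P=plane(n,[f(*p) for p in pts],z)*1000; d=P[1]-P[0]
    print(n,z,P.round(1).tolist(),"len",np.linalg.norm(d).round(1),"ang of y axis",np.degrees(np.arctan2(d[1],d[0])).round(1),"mid",P.mean(0).round(1))
E
```

```text
top 0.068 [[690.1, 212.5, 68.0], [734.6, 42.9, 68.0]] len 175.4 ang of y axis -75.3 mid [712.3 127.7  68. ]
top 0 [[433.5, 152.4, 0.0], [482.7, -25.4, 0.0]] len 184.5 ang of y axis -74.6 mid [458.1  63.5   0. ]
top 0.165 [[495.0, 159.5, 165.0], [539.5, -13.1, 165.0]] len 178.2 ang of y axis -75.5 mid [517.2  73.2 165. ]
scene 0.068 [[745.8, 43.8, 68.0], [695.4, 213.4, 68.0]] len 176.9 ang of y axis 106.6 mid [720.6 128.6  68. ]
scene 0 [[738.4, 44.8, 0.0], [695.7, 212.7, 0.0]] len 173.2 ang of y axis 104.3 mid [717.1 128.8   0. ]
scene 0.165 [[538.6, -8.0, 165.0], [495.7, 162.3, 165.0]] len 175.7 ang of y axis 104.1 mid [517.2  77.2 165. ]
```

```bash
cat >> h.py <<'E'
import json
from scipy.spatial.transform import Rotation as Ro, Slerp
A=np.radians(14.7);C=np.array([.586,.0945,0.])
def frame():
    ex=np.array([-np.cos(A),-np.sin(A),0]);ez=np.array([0,0,1.]);return np.c_[ex,np.cross(ez,ex),ez]
def cad(p,): return C+frame()@(np.array(p)/1000)
def lean(deg):
    F=frame();b=np.radians(deg);tx=F[:,0]*np.cos(b)+F[:,2]*np.sin(b);tz=F[:,0]*np.sin(b)-F[:,2]*np.cos(b)
    return np.c_[tx,np.cross(tz,tx),tz]
def plan(wps,s=None,p=None,R=None):
    """wps: [(pos,R,N)]; prints rows with rounding carried"""
    s=s or read_state();p=s["position"] if p is None else p;R=s["tcp_rot"] if R is None else R;rows=[]
    for P,Q,N in wps:
        P=np.array(P);p0,R0=p,R;w=Ro.from_matrix(R0.T@Q).as_rotvec()
        for i in range(1,N+1):
            gp=p0+(P-p0)*i/N;gR=R0@Ro.from_rotvec(w*i/N).as_matrix()
            d=np.round(R.T@(gp-p)*1000).astype(int);r=np.round(Ro.from_matrix(R.T@gR).as_rotvec(),2)+0.
            p=p+R@(d/1000);R=R@Ro.from_rotvec(r).as_matrix();rows.append([d.tolist(),r.tolist()])
    for i in range(0,len(rows),5):print(json.dumps(rows[i:i+5]))
    return p,R
E
python3 - <<'E'
from h import *
L=lean(35);W=cad([-49,0,234]);print(W,cad([65.5,0,90]))
s=read_state();mid=(s["position"]+W)/2;mid[2]=.30
Rm=s["tcp_rot"]@Ro.from_rotvec(Ro.from_matrix(s["tcp_rot"].T@L).as_rotvec()/2).as_matrix()
plan([(mid,Rm,9),(W,L,9),(W,L,2)])
for n,p in(("jar top",(125,172)),("bowl",(135,238))):print(n,plane("top",[p],.14 if n[0]=="j" else .05))
E
```

```text
[0.63339612 0.10693414 0.234     ] [0.52264396 0.07787885 0.09      ]
[[[-32, -18, -12], [0.01, 0.03, -0.03]], [[-30, -19, -12], [0.01, 0.04, -0.03]], [[-30, -21, -13], [0.01, 0.03, -0.03]], [[-28, -21, -15], [0.01, 0.03, -0.03]], [[-28, -22, -14], [0.01, 0.03, -0.03]]]
[[[-26, -23, -16], [0.01, 0.04, -0.04]], [[-25, -24, -16], [0.01, 0.03, -0.03]], [[-24, -26, -16], [0.01, 0.03, -0.03]], [[-22, -26, -17], [0.01, 0.04, -0.03]], [[-27, -26, 1], [0.01, 0.03, -0.03]]]
[[[-25, -27, 0], [0.01, 0.03, -0.03]], [[-25, -27, -1], [0.01, 0.04, -0.03]], [[-24, -29, -1], [0.01, 0.03, -0.03]], [[-23, -28, -2], [0.01, 0.03, -0.03]], [[-23, -30, -2], [0.01, 0.03, -0.03]]]
[[[-21, -31, -2], [0.0, 0.04, -0.03]], [[-20, -30, -3], [0.01, 0.03, -0.04]], [[-19, -32, -4], [0.01, 0.03, -0.03]], [[0, 0, 0], [0.0, 0.0, 0.0]], [[0, 0, 0], [0.0, 0.0, 0.0]]]
jar top [[0.60363343 0.40721651 0.14      ]]
bowl [[0.40369627 0.39931224 0.05      ]]
```

Emit:
drive_tool:
  motion:
    - [[-32,-18,-12],[0.01,0.03,-0.03]]
    - [[-30,-19,-12],[0.01,0.04,-0.03]]
    - [[-30,-21,-13],[0.01,0.03,-0.03]]
    - [[-28,-21,-15],[0.01,0.03,-0.03]]
    - [[-28,-22,-14],[0.01,0.03,-0.03]]
  gripper: 0.5

```text
time_s: 0.6
position: [0.3168, 0.4575, 0.2541]
tcp_rot: [[-0.973, 0.16, -0.168], [0.164, 0.986, -0.01], [0.164, -0.038, -0.986]]
force: [0.8, 0.8, -0.7]
opening: 0.631
grasp_force: 0.0
```

Emit:
drive_tool:
  motion:
    - [[-26,-23,-16],[0.01,0.04,-0.04]]
    - [[-25,-24,-16],[0.01,0.03,-0.03]]
    - [[-24,-26,-16],[0.01,0.03,-0.03]]
    - [[-22,-26,-17],[0.01,0.04,-0.03]]
    - [[-27,-26,1],[0.01,0.03,-0.03]]

```text
time_s: 1.1
position: [0.441, 0.3227, 0.2946]
tcp_rot: [[-0.944, -0.006, -0.33], [0.009, 0.999, -0.043], [0.33, -0.044, -0.943]]
force: [0.4, 1.3, 0.5]
opening: 0.504
grasp_force: 0.0
```

Emit:
drive_tool:
  motion:
    - [[-25,-27,0],[0.01,0.03,-0.03]]
    - [[-25,-27,-1],[0.01,0.04,-0.03]]
    - [[-24,-29,-1],[0.01,0.03,-0.03]]
    - [[-23,-28,-2],[0.01,0.03,-0.03]]
    - [[-23,-30,-2],[0.01,0.03,-0.03]]

```text
time_s: 1.6
position: [0.5615, 0.1875, 0.2556]
tcp_rot: [[-0.864, -0.163, -0.477], [-0.128, 0.986, -0.105], [0.487, -0.029, -0.873]]
force: [0.4, 0.4, -0.2]
opening: 0.502
grasp_force: 0.0
```

Emit:
drive_tool:
  motion:
    - [[-21,-31,-2],[0.0,0.04,-0.03]]
    - [[-20,-30,-3],[0.01,0.03,-0.04]]
    - [[-19,-32,-4],[0.01,0.03,-0.03]]
    - [[0,0,0],[0.0,0.0,0.0]]
    - [[0,0,0],[0.0,0.0,0.0]]

```text
time_s: 2.1
position: [0.6335, 0.1072, 0.2327]
tcp_rot: [[-0.791, -0.253, -0.556], [-0.212, 0.967, -0.139], [0.573, 0.008, -0.819]]
force: [0.6, 0.1, 0.1]
opening: 0.499
grasp_force: 0.0
```

```bash
python3 - <<'E'
from h import *
s=read_state();im=capture("wrist");cv2.imwrite("pics/w1.png",im[:,:,::-1])
print(s["position"],s["joint_positions"].round(1),s["force"],Ro.from_matrix(s["tcp_rot"].T@lean(35)).as_rotvec())
for nm,p in dict(knob=[65.5,0,90],kl=[65.5,9,90],kr=[65.5,-9,90],hand=[68,0,165],fl=[-135,88,68],fr=[-135,-88,68],cl=[-1,75,64],cr=[-1,-75,64]).items():print(nm,project("wrist",cad(p),s).round(1))
E
```

```text
[0.63351358 0.10723125 0.23272148] [   3.    49.4   46.2   -7.2  118.7 -103.4] [0.64373748 0.10506554 0.07456947] [0.00658612 0.00029089 0.0041091 ]
knob [[258.9 164.4]]
kl [[251.6 164.4]]
kr [[266.2 164.4]]
hand [[259.2 128.5]]
fl [[177.2 339.9]]
fr [[339.5 339.9]]
cl [[198.2 221.9]]
cr [[319.1 222.2]]
```

View pics/w1.png

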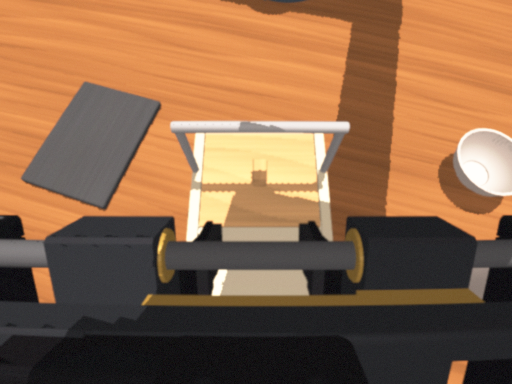

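The wrist view shows the knob at (260,165), the handle bar along row 127 (columns 172–348) and the cover's edge at row 224. All of these fall within about 2 px of my prediction. I'll approach along the tool axis, stopping 50 mm short.

```bash
python3 - <<'E'
from h import *
im=cv2.imread("pics/w1.png").astype(int)
for r in(127,160,168,172):print(r,im[r,240:282].sum(1).tolist() if r!=127 else [int(x) for x in np.where(np.abs(np.diff(im[r,150:370,0]))>25)[0]+150])
L=lean(35);s=read_state()
W=cad([65.5,0,70])-L[:,2]*.05
plan([(W,L,8),(W,L,2)])
E
```

```text
127 [169, 170, 238, 348, 349, 350]
160 [641, 639, 642, 644, 642, 641, 640, 637, 640, 639, 636, 630, 603, 591, 622, 642, 645, 646, 643, 647, 653, 658, 660, 663, 656, 642, 622, 614, 621, 629, 626, 629, 631, 627, 625, 624, 625, 622, 622, 623, 624, 623]
168 [663, 662, 665, 659, 664, 661, 664, 661, 661, 659, 658, 650, 623, 597, 630, 649, 646, 649, 643, 642, 647, 656, 660, 665, 657, 644, 618, 623, 649, 652, 651, 654, 655, 658, 657, 651, 652, 650, 650, 653, 651, 651]
172 [663, 663, 665, 664, 662, 661, 660, 662, 663, 654, 615, 522, 434, 392, 390, 403, 408, 403, 401, 397, 403, 413, 430, 426, 419, 427, 512, 607, 647, 654, 654, 654, 654, 654, 653, 651, 652, 650, 651, 650, 650, 649]
[[[0, 0, 19], [0.0, 0.0, 0.0]], [[0, -1, 19], [0.0, 0.0, 0.0]], [[0, 0, 18], [0.0, 0.0, 0.0]], [[0, 0, 19], [0.0, 0.0, 0.0]], [[0, 0, 19], [0.0, 0.0, 0.0]]]
[[[0, -1, 19], [0.0, 0.0, 0.0]], [[0, 0, 18], [0.0, 0.0, 0.0]], [[0, 0, 19], [0.01, 0.0, 0.01]], [[0, 0, 0], [0.0, 0.0, 0.0]], [[0, 0, 0], [0.0, 0.0, 0.0]]]
```

Emit:
drive_tool:
  motion:
    - [[0,0,19],[0.0,0.0,0.0]]
    - [[0,-1,19],[0.0,0.0,0.0]]
    - [[0,0,18],[0.0,0.0,0.0]]
    - [[0,0,19],[0.0,0.0,0.0]]
    - [[0,0,19],[0.0,0.0,0.0]]
  gripper: 0.45

```text
time_s: 2.65
position: [0.5809, 0.0952, 0.1584]
tcp_rot: [[-0.794, -0.257, -0.552], [-0.215, 0.966, -0.141], [0.569, 0.007, -0.822]]
force: [0.5, -0.5, 0.8]
opening: 0.451
grasp_force: 0.0
```

Emit:
drive_tool:
  motion:
    - [[0,-1,19],[0.0,0.0,0.0]]
    - [[0,0,18],[0.0,0.0,0.0]]
    - [[0,0,19],[0.01,0.0,0.005]]
    - [[0,0,0],[0.0,0.0,0.0]]
    - [[0,0,0],[0.0,0.0,0.0]]

```text
time_s: 3.15
position: [0.5513, 0.0859, 0.1126]
tcp_rot: [[-0.795, -0.258, -0.55], [-0.21, 0.966, -0.151], [0.57, -0.004, -0.822]]
force: [0.1, -0.7, -0.3]
opening: 0.453
grasp_force: 0.0
```

```bash
python3 - <<'E'
from h import *
s=read_state();im=capture("wrist");cv2.imwrite("pics/w2.png",im[:,:,::-1])
print(frame().T@(s["position"]-C)*1000,s["force"],Ro.from_matrix(s["tcp_rot"].T@lean(35)).as_rotvec())
for nm,p in dict(knob=[65.5,0,90],kl=[65.5,9,90],kr=[65.5,-9,90],hand=[68,0,165]).items():print(nm,project("wrist",cad(p),s).round(1))
for r in(150,165,180):print(r,im[r,235:290].sum(1).tolist())
E
```

```text
[ 35.77513685  -0.49468108 112.63338586] [ 0.142904   -0.73818315 -0.26347019] [-0.00621478  0.0045131   0.00113614]
knob [[259.5 192.3]]
kl [[247.7 192.2]]
kr [[271.3 192.3]]
hand [[258.6 136.9]]
150 [633, 634, 633, 633, 632, 630, 632, 631, 632, 632, 631, 631, 632, 631, 632, 635, 631, 629, 630, 633, 631, 627, 628, 629, 626, 625, 628, 625, 630, 626, 628, 626, 628, 627, 625, 628, 628, 626, 625, 627, 625, 626, 623, 624, 624, 619, 620, 621, 625, 622, 624, 622, 624, 624, 622]
165 [629, 632, 632, 632, 630, 631, 630, 627, 631, 630, 630, 629, 632, 630, 631, 636, 636, 634, 631, 633, 636, 633, 635, 635, 636, 637, 634, 636, 635, 634, 632, 632, 635, 635, 632, 635, 633, 635, 632, 635, 634, 635, 635, 631, 634, 630, 633, 631, 631, 633, 635, 635, 636, 634, 633]
180 [632, 634, 631, 634, 631, 631, 631, 625, 632, 632, 623, 629, 625, 625, 628, 625, 625, 625, 624, 623, 623, 623, 622, 622, 623, 621, 621, 620, 621, 623, 621, 621, 615, 618, 622, 619, 621, 619, 618, 619, 619, 615, 614, 615, 613, 616, 616, 613, 614, 612, 616, 613, 614, 613, 614]
```

View pics/w2.png

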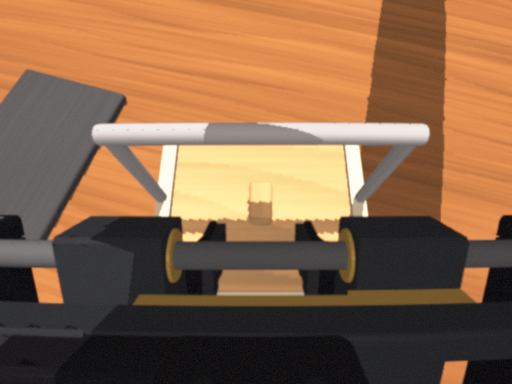

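The knob shows at columns 248–272, centred near (260.5,191.5), against a prediction of (259.5,192.3). It's aligned, so I'll go in.

Emit:
drive_tool:
  motion:
    - [[0,0,12],[0,0,0]]
    - [[0,0,12],[0,0,0]]
    - [[0,0,12],[0,0,0]]
    - [[0,0,8],[0,0,0]]
    - [[0,0,2],[0,0,0]]

```text
time_s: 3.7
position: [0.5244, 0.0776, 0.0725]
tcp_rot: [[-0.792, -0.256, -0.554], [-0.208, 0.967, -0.15], [0.573, -0.004, -0.819]]
force: [-0.7, 0.7, -0.5]
opening: 0.45
grasp_force: 0.0
```

Emit:
drive_tool:
  motion:
    - [[0,0,0],[0,0,0]]
    - [[0,0,1],[0,0,0]]

```text
time_s: 3.9
position: [0.526, 0.0777, 0.0729]
tcp_rot: [[-0.795, -0.257, -0.55], [-0.208, 0.967, -0.15], [0.57, -0.005, -0.822]]
force: [0.4, -0.1, 1.1]
opening: 0.452
grasp_force: 0.0
```

Emit:
drive_tool:
  motion:
    - [[0,0,2],[0,0,0]]
    - [[0,0,0],[0,0,0]]
    - [[0,0,0],[0,0,0]]
    - [[0,0,0],[0,0,0]]
    - [[0,0,0],[0,0,0]]
  gripper: 0

```text
time_s: 4.4
position: [0.5244, 0.0775, 0.0712]
tcp_rot: [[-0.794, -0.257, -0.551], [-0.208, 0.966, -0.15], [0.571, -0.005, -0.821]]
force: [-0.8, -0.6, -0.2]
opening: 0.084
grasp_force: 0.0
```

Emit:
drive_tool:
  motion:
    - [[0,0,0],[0,0,0]]
    - [[-1,0,2],[0,0,0]]
    - [[0,0,0],[0,0,0]]

```text
time_s: 4.7
position: [0.5243, 0.0774, 0.0692]
tcp_rot: [[-0.794, -0.257, -0.55], [-0.208, 0.966, -0.15], [0.571, -0.005, -0.821]]
force: [-0.4, 0.1, 1.2]
opening: 0.003
grasp_force: 0.9
```

```bash
python3 - <<'E'
from h import *
s=read_state();w=capture("wrist");c=capture("scene")
print(s["position"],s["opening"],s["force"])
big=np.hstack([cv2.resize(w[100:300,160:360],(400,400),interpolation=2),cv2.resize(c[165:285,240:360],(400,400),interpolation=2)])
cv2.imwrite("pics/c2.png",big[:,:,::-1])
E
```

```text
[0.52430846 0.07737192 0.06923094] 0.003184670970539171 [-0.38508573  0.12071901  1.21606701]
```

View pics/c2.png

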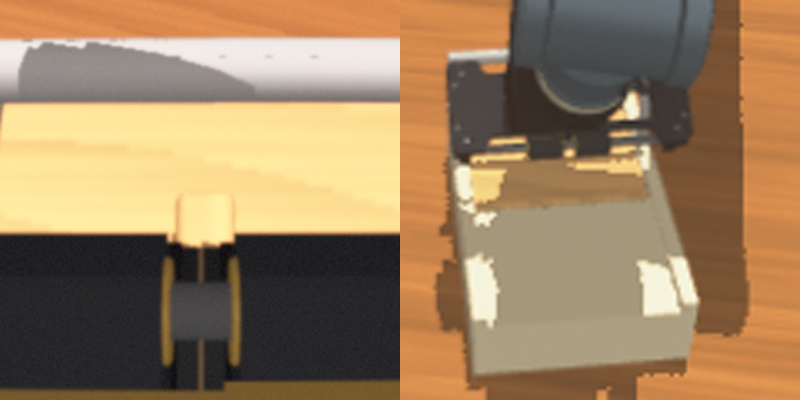

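The wrist half shows the fingers shut together on the deck side of the knob. The knob's lit top is still ahead of them, at about rows 196–222 and columns 248–277 of the full picture. I'll measure how far off I was.

```bash
python3 - <<'E'
from h import *
s=read_state();F=frame()
q=lambda P:(F.T@(P-C).T).T*1000
print("tcp",q(s["position"]))
print("now far edge",q(plane("wrist",[(250,197),(276,197),(263,222)],.09,s)).round(1))
print("handle z165 top/bottom edges",q(plane("wrist",[(260,119.5),(260,150.5)],.165,s)).round(1))
print("tips",project("wrist",s["position"],s),"knob corners pred",project("wrist",[cad(p) for p in([50.5,9,90],[80.5,9,90],[80.5,-9,90])],s).round(1))
d={}
im=cv2.imread("pics/w2.png")[:,:,::-1].astype(int)
print(im[175:230,260].sum(1).tolist())
E
```

```text
tcp [64.08643831  0.93101177 69.14803856]
now far edge [[73.6  6.7 90. ]
 [73.7 -9.  90. ]
 [57.9 -1.2 90. ]]
handle z165 top/bottom edges [[ 77.    0.3 165. ]
 [ 63.5   0.2 165. ]]
tips [[259.7279722  221.65224869]] knob corners pred [[245.5 234.3]
 [246.5 186.5]
 [275.8 186.6]]
[616, 617, 619, 623, 625, 621, 617, 619, 635, 642, 644, 643, 640, 644, 644, 646, 644, 645, 643, 645, 647, 644, 647, 646, 636, 587, 486, 403, 394, 391, 393, 386, 395, 388, 387, 385, 390, 388, 390, 386, 394, 385, 372, 359, 359, 355, 351, 356, 351, 347, 365, 387, 389, 386, 382]
```

```bash
python3 - <<'E'
from h import *
s=read_state();F=frame()
R1=np.array([[-0.791,-0.253,-0.556],[-0.212,0.967,-0.139],[0.573,0.008,-0.819]])
R2=np.array([[-0.795,-0.258,-0.55],[-0.21,0.966,-0.151],[0.57,-0.004,-0.822]])
S={"w1":dict(position=np.array([0.63351358,0.10723125,0.23272148]),tcp_rot=R1),"w2":dict(position=np.array([0.5513,.0859,.1126]),tcp_rot=R2)}
S["w3"]=s
w=capture("wrist");cv2.imwrite("pics/w3.png",w[:,:,::-1])
for n in S:
    im=cv2.imread(f"pics/{n}.png").astype(int).sum(2)
    print(n,"pred top near/far, base near rows",[project("wrist",cad(p),S[n]).round(1).tolist() for p in([80.5,0,90],[50.5,0,90],[50.5,0,64])])
    print(" col prof from row 150",im[150:225,260].tolist() if n!="w2" else "")
# triangulate far top edge between w2 row183 and w3
def tri(a,b):
    M=[];y=[]
    for n,p in(a,b):
        o,d=ray("wrist",[p],S[n]);d=d[0]/np.linalg.norm(d);P=np.eye(3)-np.outer(d,d);M.append(P);y.append(P@o)
    return F.T@(np.linalg.lstsq(np.vstack(M),np.hstack(y),rcond=None)[0]-C)*1000
print(tri(("w2",(260.5,182.7)),("w3",(263,196.5))))
E
```

```text
w1 pred top near/far, base near rows [[[258.8, 153.7]], [[258.8, 175.4]], [[258.7, 183.8]]]
 col prof from row 150 [644, 644, 645, 639, 633, 630, 624, 625, 631, 643, 653, 656, 654, 656, 655, 657, 656, 654, 647, 597, 486, 413, 403, 406, 407, 409, 408, 410, 405, 392, 366, 366, 363, 364, 357, 350, 361, 389, 401, 399, 395, 402, 395, 398, 399, 403, 407, 405, 408, 404, 408, 413, 407, 414, 410, 416, 417, 414, 419, 417, 423, 414, 405, 392, 392, 375, 378, 382, 374, 376, 379, 381, 395, 412, 415]
w2 pred top near/far, base near rows [[[259.4, 174.3]], [[259.2, 210.8]], [[259.4, 220.5]]]
 col prof from row 150 
w3 pred top near/far, base near rows [[[261.1, 186.6]], [[261.0, 234.3]], [[261.1, 243.6]]]
 col prof from row 150 [369, 479, 580, 615, 623, 634, 631, 633, 634, 635, 635, 633, 634, 636, 639, 645, 647, 644, 645, 641, 637, 636, 633, 631, 636, 635, 637, 635, 629, 623, 623, 620, 621, 624, 620, 618, 615, 618, 619, 617, 624, 622, 620, 624, 621, 614, 616, 624, 635, 640, 644, 644, 645, 646, 644, 642, 643, 648, 645, 645, 646, 647, 646, 646, 646, 644, 642, 643, 644, 641, 615, 579, 520, 402, 261]
[76.92759692 -0.92158311 82.03156099]
```

```bash
python3 - <<'E'
from h import *
F=frame();q=lambda P:((P-C)@F*1000).round(1)
c=lambda X,Y:((X-400)/4+245-.375,Y/4+170-.375)
for z,p in((.064,(562,172)),(.09,(562,136)),(.09,(562,124))):print(z,q(plane("scene",[c(*p)],z)))
im=cv2.imread("pics/scene0.png").astype(int)
x=int(round(c(562,150)[0]));print([ (r,im[r,x].tolist()) for r in range(194,218)])
for p in([80.5,0,90],[50.5,0,90],[50.5,0,64],[-1,0,64],[68,0,165],[127,0,64]):print(p,project("scene",cad(p)).round(1))
w=capture("wrist");cv2.imwrite("pics/c3.png",cv2.resize(w[170:330,190:350],(640,640),interpolation=cv2.INTER_CUBIC)[:,:,::-1])
E
```

```text
0.064 [[45.4  2.  64. ]]
0.09 [[55.9  1.5 90. ]]
0.09 [[69.5 -0.4 90. ]]
[(194, [86, 138, 199]), (195, [136, 194, 230]), (196, [130, 208, 243]), (197, [121, 192, 236]), (198, [125, 198, 239]), (199, [123, 199, 240]), (200, [123, 197, 239]), (201, [128, 206, 242]), (202, [127, 204, 241]), (203, [122, 194, 237]), (204, [77, 117, 155]), (205, [79, 121, 157]), (206, [82, 126, 166]), (207, [80, 126, 166]), (208, [84, 131, 172]), (209, [86, 133, 176]), (210, [85, 132, 173]), (211, [87, 133, 175]), (212, [83, 129, 170]), (213, [76, 117, 153]), (214, [89, 139, 184]), (215, [129, 205, 242]), (216, [131, 207, 242]), (217, [130, 209, 243])]
[80.5, 0, 90] [[284.5 198.3]]
[50.5, 0, 90] [[285.9 204.8]]
[50.5, 0, 64] [[285.6 211.4]]
[-1, 0, 64] [[288.1 223.4]]
[68, 0, 165] [[286.  180.6]]
[127, 0, 64] [[282.1 195.3]]
```

View pics/c3.png

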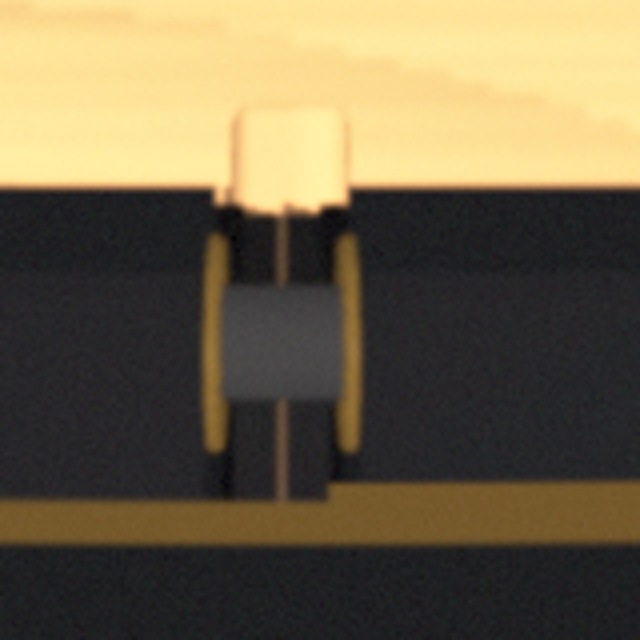

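The crop shows the shut fingers with the knob's lit top just beyond their tips. I'll probe downwards slightly to check the height.

Emit:
drive_tool:
  motion:
    - [[-1,0,1],[0,0,0]]
    - [[-1,0,1],[0,0,0]]
    - [[0,0,0],[0,0,0]]

```text
time_s: 5.2
position: [0.5242, 0.0773, 0.0687]
tcp_rot: [[-0.793, -0.257, -0.552], [-0.208, 0.967, -0.151], [0.573, -0.005, -0.82]]
force: [-0.3, 0.8, 12.5]
opening: 0.005
grasp_force: 5.1
```

Emit:
drive_tool:
  motion:
    - [[-1,0,2],[0,0,0]]
    - [[0,0,0],[0,0,0]]

```text
time_s: 5.4
position: [0.5241, 0.0773, 0.0684]
tcp_rot: [[-0.793, -0.256, -0.553], [-0.207, 0.967, -0.151], [0.573, -0.005, -0.82]]
force: [0.6, 1.4, 18.9]
opening: 0.007
grasp_force: 8.4
```

```bash
python3 - <<'E'
from h import *
F=frame()
R2=np.array([[-0.795,-0.258,-0.55],[-0.21,0.966,-0.151],[0.57,-0.004,-0.822]])
s2=dict(position=np.array([0.5513,.0859,.1126]),tcp_rot=R2)
s=read_state();cv2.imwrite("pics/t3.png",capture("top")[:,:,::-1])
def crop(f,n,s,half,k):
    im=cv2.imread(f);c=project(n,cad([65,0,80]),s)[0];x,y=(c-half).astype(int)
    o=cv2.resize(im[y:y+2*half,x:x+2*half],(400,300*400//300)[:1]*2,interpolation=cv2.INTER_CUBIC);g=400/(2*half)
    if k:
        P=[[65.5+a,b,z] for z in(64,90) for a,b in((-15,-9),(15,-9),(15,9),(-15,9))]
        u=((project(n,np.array([cad(p) for p in P]),s)-[x,y]+.5)*g).astype(int)
        for z in(0,4):cv2.polylines(o,[u[z:z+4].reshape(-1,1,2)],True,(0,0,255) if z else (255,0,0),1)
    return o[50:350]
a=np.hstack([crop("pics/top0.png","top",None,20,1),crop("pics/scene0.png","scene",None,25,1)])
b=np.hstack([crop("pics/w2.png","wrist",s2,40,1),crop("pics/t3.png","top",None,30,1)])
cv2.imwrite("pics/c4.png",np.vstack([a,b]))
E
```

```text
(no output)
```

View pics/c4.png

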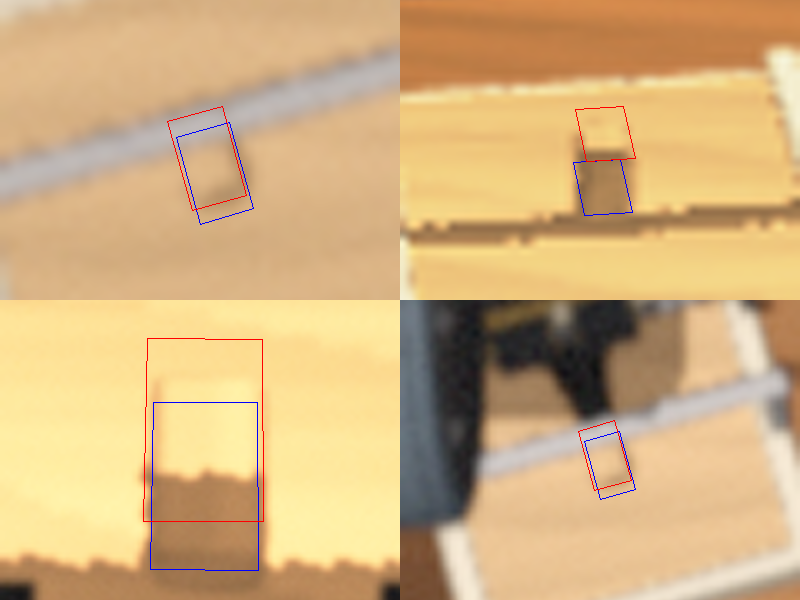

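```bash
python3 - <<'E'
from h import *
s=read_state();p=s["position"];L=s["tcp_rot"]
c=project("top",cad([65,0,80]))[0];x,y=(c-30).astype(int)
for d in(0,19,38,57):
    u=project("top",p-L[:,2]*d/1000)[0];print(d,u.round(1),"panel4",((u-[x,y]+.5)*400/60+[400,250]).round())
im=cv2.imread("pics/t3.png").astype(int).sum(2)
c0=int(round(project("top",p)[0][0]))
for cc in range(c0-6,c0+5,2):print(cc,im[180:212,cc].tolist())
E
```

```text
0 [232.  198.1] panel4 [610. 461.]
19 [230.7 194. ] panel4 [601. 434.]
38 [229.3 189.9] panel4 [592. 406.]
57 [227.8 185.6] panel4 [582. 378.]
226 [158, 116, 63, 82, 101, 70, 90, 95, 131, 203, 257, 338, 448, 515, 562, 601, 603, 572, 571, 600, 600, 591, 585, 580, 573, 568, 559, 556, 563, 571, 588, 582]
228 [126, 123, 87, 88, 109, 93, 84, 78, 81, 92, 106, 128, 294, 477, 584, 610, 584, 563, 582, 593, 587, 583, 587, 581, 580, 569, 562, 561, 566, 581, 584, 581]
230 [93, 98, 96, 71, 64, 51, 79, 83, 80, 100, 97, 175, 368, 527, 596, 600, 583, 584, 591, 594, 580, 545, 544, 567, 572, 567, 563, 557, 568, 584, 589, 580]
232 [126, 190, 229, 273, 283, 282, 274, 262, 238, 216, 197, 290, 467, 581, 601, 574, 559, 581, 584, 580, 554, 499, 508, 553, 572, 563, 561, 559, 567, 586, 581, 582]
234 [200, 300, 342, 363, 375, 378, 376, 381, 376, 366, 370, 412, 515, 589, 585, 534, 499, 502, 510, 533, 504, 485, 529, 570, 573, 567, 557, 560, 573, 581, 583, 584]
236 [273, 331, 362, 365, 374, 371, 376, 386, 385, 376, 377, 428, 532, 591, 578, 573, 591, 587, 568, 556, 558, 569, 578, 580, 569, 564, 558, 569, 566, 578, 586, 585]
```

Both the top and wrist views show the fingers ending at about the knob's top plane. That suggests they may have shut on top of the knob rather than around it. To check, I'll move 40 mm towards the deck and feel for the surface height there.

Emit:
drive_tool:
  motion:
    - [[3,0,-5],[0,0,0]]
    - [[-11,0,-8],[0,0,0]]
    - [[-11,0,-8],[0,0,0]]
    - [[-11,0,-7],[0,0,0]]
    - [[0,0,0],[0,0,0]]

```text
time_s: 5.95
position: [0.5646, 0.088, 0.0688]
tcp_rot: [[-0.795, -0.257, -0.549], [-0.209, 0.966, -0.15], [0.57, -0.005, -0.822]]
force: [-0.0, 0.3, 0.5]
opening: 0.007
grasp_force: 0.0
```

Emit:
drive_tool:
  motion:
    - [[-2,0,3],[0,0,0]]
    - [[-1,0,2],[0,0,0]]
    - [[-1,0,2],[0,0,0]]
    - [[-1,0,1],[0,0,0]]
    - [[0,0,0],[0,0,0]]

```text
time_s: 6.45
position: [0.5626, 0.0876, 0.0601]
tcp_rot: [[-0.794, -0.257, -0.551], [-0.208, 0.966, -0.15], [0.571, -0.004, -0.821]]
force: [1.3, -0.4, -0.2]
opening: -0.0
grasp_force: 0.0
```

Emit:
drive_tool:
  motion:
    - [[-2,0,3],[0,0,0]]
    - [[-2,0,3],[0,0,0]]
    - [[-2,0,2],[0,0,0]]
    - [[0,0,0],[0,0,0]]

```text
time_s: 6.85
position: [0.5631, 0.0877, 0.0498]
tcp_rot: [[-0.794, -0.257, -0.552], [-0.208, 0.966, -0.15], [0.572, -0.004, -0.82]]
force: [-0.9, -0.0, -0.0]
opening: 0.009
grasp_force: 0.0
```

Emit:
drive_tool:
  motion:
    - [[-2,0,3],[0,0,0]]
    - [[-1,0,2],[0,0,0]]
    - [[0,0,0],[0,0,0]]

```text
time_s: 7.15
position: [0.5635, 0.0877, 0.0473]
tcp_rot: [[-0.794, -0.257, -0.551], [-0.208, 0.967, -0.15], [0.571, -0.005, -0.821]]
force: [-0.1, 0.7, 9.8]
opening: 0.008
grasp_force: 5.2
```

```bash
python3 - <<'E'
from h import *
F=frame()
R1=np.array([[-0.791,-0.253,-0.556],[-0.212,0.967,-0.139],[0.573,0.008,-0.819]])
R2=np.array([[-0.795,-0.258,-0.55],[-0.21,0.966,-0.151],[0.57,-0.004,-0.822]])
for nm,p,R in(("w1",[0.63351358,0.10723125,0.23272148],R1),("w2",[0.5513,.0859,.1126],R2)):
  for d in(0,.0125,.025):
    s=dict(position=np.array(p)-R[:,2]*d,tcp_rot=R)
    P=lambda *q:project("wrist",cad(q),s)[0]
    print(nm,d,"hand len",(P(68,-87,165)-P(68,87,165))[0].round(1),"row",P(68,0,165)[1].round(1),"cover edge row",P(-1,0,64)[1].round(1),"cover w at edge",(P(-1,-75.5,64)-P(-1,75.5,64))[0].round(1),"far knob row",P(80.5,0,90)[1].round(1),"near base",P(50.5,0,64)[1].round(1))
E
```

```text
w1 0 hand len 171.5 row 128.4 cover edge row 222.1 cover w at edge 121.7 far knob row 153.7 near base 183.8
w1 0.0125 hand len 165.0 row 128.1 cover edge row 218.9 cover w at edge 117.9 far knob row 152.7 near base 181.9
w1 0.025 hand len 159.0 row 127.9 cover edge row 215.9 cover w at edge 114.3 far knob row 151.7 near base 180.2
w2 0 hand len 318.8 row 136.7 cover edge row 284.8 cover w at edge 194.6 far knob row 174.3 near base 220.5
w2 0.0125 hand len 297.2 row 135.6 cover edge row 276.7 cover w at edge 185.2 far knob row 171.7 near base 215.9
w2 0.025 hand len 278.3 row 134.6 cover edge row 269.4 cover w at edge 176.6 far knob row 169.3 near base 211.6
```

Contact here comes at TCP z 48.7 mm, and on the knob it came at 69 mm. So the real fingertips sit about 25 mm behind the reported TCP, and both the wrist and top views fit that. I'll open, straddle the knob from the deck side low over the cover, and pinch it.

Emit:
drive_tool:
  motion:
    - [[3,0,-4],[0,0,0]]
    - [[0,0,0],[0,0,0]]
    - [[0,0,0],[0,0,0]]
    - [[0,0,0],[0,0,0]]
  gripper: 0.45

```text
time_s: 7.55
position: [0.5625, 0.0875, 0.049]
tcp_rot: [[-0.794, -0.257, -0.551], [-0.208, 0.966, -0.15], [0.572, -0.004, -0.821]]
force: [-0.1, 1.3, -0.8]
opening: 0.285
grasp_force: 0.0
```

Emit:
drive_tool:
  motion:
    - [[0,0,0],[0,0,0]]
    - [[12,0,8],[0,0,0]]
    - [[12,0,8],[0,0,0]]
    - [[12,0,9],[0,0,0]]
    - [[11,0,8],[0,0,0]]

```text
time_s: 8.05
position: [0.5065, 0.0727, 0.049]
tcp_rot: [[-0.794, -0.257, -0.551], [-0.208, 0.966, -0.15], [0.571, -0.004, -0.821]]
force: [0.2, 0.1, -0.2]
opening: 0.447
grasp_force: 0.0
```

Emit:
drive_tool:
  motion:
    - [[0,0,0],[0,0,0]]
    - [[0,0,0],[0,0,0]]
    - [[0,0,0],[0,0,0]]
    - [[0,0,0],[0,0,0]]
    - [[0,0,0],[0,0,0]]
  gripper: 0

```text
time_s: 8.55
position: [0.508, 0.0738, 0.0491]
tcp_rot: [[-0.795, -0.256, -0.55], [-0.209, 0.967, -0.149], [0.57, -0.003, -0.822]]
force: [0.5, 3.2, -0.3]
opening: 0.203
grasp_force: 30.0
```

Emit:
drive_tool:
  motion:
    - [[-1,0.5,1.5],[0,0,0]]
    - [[-1,0,1.5],[0,0,0]]
    - [[0,0,0],[0,0,0]]

```text
time_s: 8.85
position: [0.508, 0.0738, 0.049]
tcp_rot: [[-0.794, -0.257, -0.551], [-0.208, 0.967, -0.15], [0.571, -0.005, -0.821]]
force: [2.1, 3.1, 14.8]
opening: 0.203
grasp_force: 30.0
```

Emit:
drive_tool:
  motion:
    - [[-0.5,0.5,0.8],[0,0,0]]
    - [[-4.1,0,-2.9],[0,0,0]]
    - [[-8.2,0,-5.7],[0,0,0]]
    - [[0,0,0],[0,0,0]]

```text
time_s: 9.25
position: [0.5168, 0.0761, 0.0492]
tcp_rot: [[-0.786, -0.257, -0.563], [-0.206, 0.966, -0.154], [0.583, -0.005, -0.812]]
force: [-7.0, -2.4, 16.6]
opening: 0.202
grasp_force: 30.0
```

Emit:
drive_tool:
  motion:
    - [[-8.2,0,-5.7],[0,0,0]]
    - [[-8.2,0,-5.7],[0,0,0]]
    - [[0,0,0],[0,0,0]]

```text
time_s: 9.55
position: [0.5364, 0.0815, 0.0491]
tcp_rot: [[-0.786, -0.257, -0.562], [-0.206, 0.966, -0.154], [0.583, -0.005, -0.813]]
force: [-7.1, -1.1, 15.1]
opening: 0.208
grasp_force: 30.0
```

```bash
python3 - <<'E'
from h import *
a=cv2.imread("pics/scene0.png");cv2.imwrite("pics/s4.png",capture("scene")[:,:,::-1]);b=cv2.imread("pics/s4.png")
# far end bottom/top corners of the caddy: phase of the front region
x0,y0,x1,y1=258,262,330,282
def edge(im):
    g=cv2.cvtColor(im,cv2.COLOR_BGR2HSV)[:,:,1]
    return [int(np.where(g[255:290,x]<90)[0].max()+255) for x in range(275,315,6)]
def side(im,r):
    g=cv2.cvtColor(im,cv2.COLOR_BGR2HSV)[r,:,1];w=np.where(g[240:350]<90)[0]+240;return int(w.min()),int(w.max())
print(edge(a),edge(b));print([side(a,r) for r in(262,266,270)],[side(b,r) for r in(262,266,270)])
s=read_state();print(s["position"],s["force"])
E
```

```text
[275, 275, 274, 274, 273, 273, 272] [275, 275, 274, 274, 274, 273, 272]
[(261, 327), (261, 326), (262, 326)] [(261, 327), (261, 327), (261, 326)]
[0.53642021 0.08145484 0.04910748] [-6.16224523 -0.69303386 16.58680952]
```

Emit:
drive_tool:
  motion:
    - [[-8.2,0,-5.7],[0,0,0]]
    - [[-8.2,0,-5.7],[0,0,0]]
    - [[-8.2,0,-5.7],[0,0,0]]
    - [[-8.2,0,-5.7],[0,0,0]]
    - [[-8.2,0,-5.7],[0,0,0]]

```text
time_s: 10.1
position: [0.5833, 0.0941, 0.0493]
tcp_rot: [[-0.784, -0.257, -0.565], [-0.205, 0.967, -0.154], [0.585, -0.005, -0.811]]
force: [-10.7, -2.5, 13.7]
opening: 0.207
grasp_force: 30.0
```

Emit:
drive_tool:
  motion:
    - [[-8.2,0,-5.7],[0,0,0]]
    - [[-8.2,0,-5.7],[0,0,0]]
    - [[-8.2,0,-5.7],[0,0,0]]
    - [[-4.1,0,-2.9],[0,0,0]]
    - [[0,0,0],[0,0,0]]

```text
time_s: 10.6
position: [0.6182, 0.1034, 0.0492]
tcp_rot: [[-0.786, -0.257, -0.563], [-0.206, 0.967, -0.153], [0.583, -0.005, -0.812]]
force: [-9.5, -0.5, 14.7]
opening: 0.205
grasp_force: 30.0
```

Emit:
drive_tool:
  motion:
    - [[-3.3,0,-2.3],[0,0,0]]
    - [[-1.6,0,-1.1],[0,0,0]]
    - [[0,0,0],[0,0,0]]

```text
time_s: 10.9
position: [0.6213, 0.1041, 0.0493]
tcp_rot: [[-0.782, -0.256, -0.568], [-0.204, 0.967, -0.155], [0.589, -0.005, -0.808]]
force: [-13.7, -1.9, 14.2]
opening: 0.206
grasp_force: 30.0
```

Emit:
drive_tool:
  motion:
    - [[-0.8,0,-0.6],[0,0,0]]
    - [[0,0,0],[0,0,0]]

```text
time_s: 11.1
position: [0.622, 0.1043, 0.0493]
tcp_rot: [[-0.782, -0.256, -0.568], [-0.204, 0.967, -0.155], [0.589, -0.005, -0.808]]
force: [-13.9, -4.1, 13.2]
opening: 0.203
grasp_force: 30.0
```

Emit:
drive_tool:
  motion:
    - [[2.5,0,-0.5],[0,0,0]]
    - [[1.5,0,-2],[0,0,0]]
    - [[0,0,0],[0,0,0]]

```text
time_s: 11.4
position: [0.625, 0.105, 0.0491]
tcp_rot: [[-0.79, -0.257, -0.557], [-0.207, 0.966, -0.152], [0.577, -0.005, -0.817]]
force: [-5.1, -1.5, 0.1]
opening: 0.203
grasp_force: 30.0
```

Emit:
drive_tool:
  motion:
    - [[0,0,0],[0,0,0]]
    - [[0,0,0],[0,0,0]]
    - [[0,0,0],[0,0,0]]
    - [[0,0,-10],[0,0,0]]
    - [[0,0,-20],[0,0,0]]
  gripper: 0.45

```text
time_s: 11.9
position: [0.6437, 0.1104, 0.0734]
tcp_rot: [[-0.793, -0.257, -0.553], [-0.208, 0.966, -0.15], [0.573, -0.004, -0.819]]
force: [0.8, 0.2, -0.7]
opening: 0.438
grasp_force: 0.0
```

Emit:
drive_tool:
  motion:
    - [[0,0,-25],[0,0,0]]
    - [[20,0,-28],[0,0,0]]
    - [[20,0,-28],[0,0,0]]
    - [[20,0,-28],[0,0,0]]
    - [[20,0,-25],[0,0,0]]

```text
time_s: 12.4
position: [0.6555, 0.114, 0.2319]
tcp_rot: [[-0.796, -0.257, -0.548], [-0.208, 0.966, -0.15], [0.568, -0.005, -0.823]]
force: [0.0, 0.4, 0.1]
opening: 0.452
grasp_force: 0.0
```

```bash
python3 - <<'E'
from h import *
capture("top");s=read_state();im=capture("wrist");cv2.imwrite("pics/w5.png",im[:,:,::-1]);np.savez("w5.npz",p=s["position"],R=s["tcp_rot"])
cv2.imwrite("pics/t5.png",capture("top")[:,:,::-1])
print((s["position"]-C)@frame()*1000,s["force"],s["qvel"].round(2))
E
```

```text
[-73.73622668  -0.8838123  238.24518956] [ 1.03848565 -0.57604664  3.97006438] [ 0.09 -0.78 -0.87  0.46 -5.12  0.91]
```

View pics/w5.png

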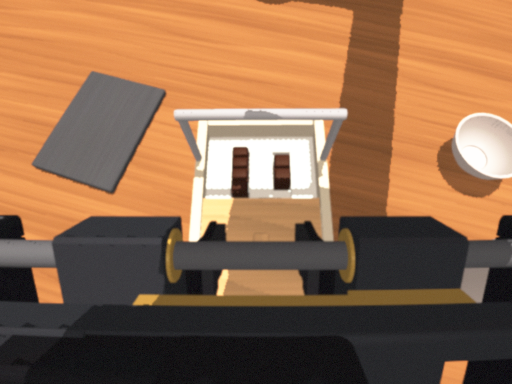

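The wrist view shows the cover open, with its edge at row 197. The long bar is at the left (columns 232–248, rows 148–197), which is caddy +y, and the short bar is at the right.

```bash
python3 - <<'E'
from h import *
z=np.load("w5.npz");s=dict(position=z["p"],tcp_rot=z["R"])
q=lambda P:((P-C)@frame()*1000).round(1)
im=cv2.imread("pics/w5.png");g=im.astype(int).sum(2)
print("pred: cover edge",[project("wrist",cad([x,0,64]),s).round(1).tolist() for x in(12,16)],"handle",project("wrist",cad([68,0,165]),s).round(1))
print("pred bar top corners",project("wrist",np.array([cad(p) for p in([98,42,50],[98,18,50],[28,18,50],[28,42,50])]),s).round(1).tolist())
m=(g[130:200,195:330]<230).astype(np.uint8);n,l,st,ce=cv2.connectedComponentsWithStats(m)
for i in range(1,n):
    if st[i,4]>30:print("blob",st[i,:2]+[195,130],st[i,2:5],ce[i]+[195,130])
ys,xs=np.nonzero(m[:,:60]);P=plane("wrist",np.c_[xs+195,ys+130],.05,s)
for r in(150,155,160,170,180,190):
    w=np.where(g[r,220:262]<260)[0]+220
    if len(w):print(r,w.min()-.5,w.max()+.5,q(plane("wrist",[(w.min()-.5,r),(w.max()+.5,r)],.05,s)).tolist())
print("col240",[(r,int(g[r,240])) for r in range(140,204,2)])
print("cover edge col",[int(x) for x in g[188:206,262]])
# caddy check: handle ends in top view before/after
for n in("top0","t5"):
    t=cv2.cvtColor(cv2.imread(f"pics/{n}.png"),cv2.COLOR_BGR2HSV)
    mm=cv2.inRange(t,(0,0,130),(180,125,255));mm[:195]=0;mm[240:]=0;mm[:,:185]=0;mm[:,275:]=0
    ys,xs=np.nonzero(mm);print(n,"near edge",xs[ys==ys.max()].mean(),ys.max(),"right",xs.max(),ys[xs==xs.max()].mean(),"left",xs.min(),(xs*.94-ys*.0).min())
E
```

```text
pred: cover edge [[[260.5, 193.3]], [[260.5, 190.4]]] handle [[260.1 109.7]]
pred bar top corners [[231.7, 141.0], [248.3, 141.0], [247.4, 185.9], [229.8, 185.9]]
blob [232 148] [ 16  50 691] [239.72214182 173.24023155]
blob [274 156] [ 16  33 405] [280.92839506 173.25925926]
150 233.5 246.5 [[83.3, 38.9, 50.0], [83.3, 20.3, 50.0]]
155 232.5 247.5 [[75.3, 40.0, 50.0], [75.3, 18.7, 50.0]]
160 232.5 247.5 [[67.4, 39.7, 50.0], [67.4, 18.6, 50.0]]
170 232.5 247.5 [[51.9, 39.2, 50.0], [51.9, 18.3, 50.0]]
180 232.5 247.5 [[36.8, 38.6, 50.0], [36.8, 18.0, 50.0]]
190 231.5 247.5 [[22.1, 39.5, 50.0], [22.1, 17.8, 50.0]]
col240 [(140, 727), (142, 765), (144, 764), (146, 690), (148, 211), (150, 218), (152, 223), (154, 174), (156, 113), (158, 178), (160, 221), (162, 230), (164, 219), (166, 123), (168, 143), (170, 194), (172, 219), (174, 236), (176, 201), (178, 106), (180, 89), (182, 93), (184, 114), (186, 179), (188, 137), (190, 88), (192, 80), (194, 81), (196, 108), (198, 360), (200, 422), (202, 407)]
cover edge col [691, 601, 599, 593, 592, 592, 596, 590, 572, 525, 455, 440, 416, 400, 399, 397, 387, 394]
top0 near edge 215.0 230 right 265 212.0 left 199 187.06
t5 near edge 214.5 228 right 264 209.5 left 204 191.76
```

```bash
python3 - <<'E'
from h import *
cv2.imwrite("pics/s5.png",capture("scene")[:,:,::-1]);cv2.imwrite("pics/t5.png",capture("top")[:,:,::-1])
def shift(a,b,box):
    x0,y0,x1,y1=box;A=cv2.imread(a)[y0:y1,x0:x1];B=cv2.imread(b)[y0-8:y1+8,x0-8:x1+8]
    k=6;r=cv2.matchTemplate(cv2.resize(B,None,fx=k,fy=k,interpolation=2),cv2.resize(A,None,fx=k,fy=k,interpolation=2),cv2.TM_CCOEFF_NORMED)
    _,v,_,l=cv2.minMaxLoc(r);return (np.array(l)/k-8).round(2),round(v,2)
for b in([250,180,268,222],[205,218,235,232],[198,195,212,212]):print("top",shift("pics/top0.png","pics/t5.png",b))
for b in([252,258,335,280],[255,178,268,215],[305,175,322,210]):print("scene",shift("pics/scene0.png","pics/s5.png",b))
E
```

```text
top (array([-0.83, -2.5 ]), 0.9)
top (array([-0.17, -2.5 ]), 0.9)
top (array([ 0.67, -2.17]), 0.71)
scene (array([0.17, 2.67]), 0.78)
scene (array([-0.17,  2.  ]), 0.52)
scene (array([0.5 , 2.33]), 0.54)
```

```bash
python3 - <<'E'
from h import *
s=read_state();im=capture("wrist");cv2.imwrite("pics/w6.png",im[:,:,::-1]);g=im.astype(int).sum(2)
q=lambda P:((P-C)@frame()*1000).round(1)
print(q(s["position"]),s["qvel"].round(2))
h=g[95:135,[220,300]];print("handle cols",[int(x) for x in h[:,0]],[int(x) for x in h[:,1]])
print("mid col 262",[(r,int(g[r,262])) for r in range(118,206)])
print("bar col240",[int(g[r,240]) for r in range(140,206)])
for z,r in((.064,197),(.165,115)):print(z,r,q(plane("wrist",[(262,r)],z,s)))
c6=cv2.cvtColor(cv2.imread("pics/t5.png"),cv2.COLOR_BGR2HSV)
E
```

```text
[-71.4  -1.3 229.2] [-0.03  1.75  1.68  0.04  0.09 -0.03]
handle cols [441, 439, 431, 422, 423, 432, 442, 456, 458, 448, 443, 542, 687, 716, 721, 712, 696, 668, 617, 554, 489, 421, 392, 472, 661, 741, 752, 752, 741, 674, 497, 411, 409, 410, 403, 408, 410, 407, 409, 411] [431, 432, 432, 438, 449, 449, 441, 442, 448, 441, 454, 547, 678, 711, 711, 714, 704, 677, 634, 572, 491, 422, 388, 506, 685, 746, 753, 752, 734, 600, 442, 409, 413, 417, 416, 410, 408, 411, 404, 404]
mid col 262 [(118, 480), (119, 666), (120, 746), (121, 753), (122, 751), (123, 736), (124, 647), (125, 471), (126, 411), (127, 412), (128, 413), (129, 408), (130, 414), (131, 411), (132, 405), (133, 412), (134, 407), (135, 425), (136, 458), (137, 516), (138, 564), (139, 652), (140, 745), (141, 764), (142, 764), (143, 764), (144, 764), (145, 764), (146, 764), (147, 764), (148, 764), (149, 764), (150, 764), (151, 764), (152, 764), (153, 764), (154, 764), (155, 764), (156, 764), (157, 764), (158, 764), (159, 764), (160, 764), (161, 764), (162, 765), (163, 764), (164, 764), (165, 764), (166, 764), (167, 764), (168, 764), (169, 764), (170, 764), (171, 764), (172, 764), (173, 764), (174, 764), (175, 765), (176, 765), (177, 765), (178, 765), (179, 765), (180, 765), (181, 765), (182, 765), (183, 765), (184, 765), (185, 765), (186, 765), (187, 764), (188, 760), (189, 720), (190, 613), (191, 571), (192, 568), (193, 565), (194, 571), (195, 574), (196, 601), (197, 590), (198, 525), (199, 458), (200, 421), (201, 401), (202, 390), (203, 385), (204, 374), (205, 375)]
bar col240 [698, 757, 764, 764, 764, 757, 672, 369, 193, 192, 206, 215, 215, 203, 171, 119, 97, 122, 158, 183, 200, 199, 214, 217, 217, 190, 141, 96, 115, 155, 190, 200, 212, 214, 224, 234, 215, 172, 121, 84, 88, 87, 84, 74, 88, 91, 111, 100, 89, 87, 95, 96, 89, 79, 83, 76, 83, 105, 212, 333, 396, 405, 389, 381, 378, 380]
0.064 197 [[ 8.1 -2.9 64. ]]
0.165 115 [[ 59.1  -2.7 165. ]]
```

```bash
python3 - <<'E'
from h import *
s=read_state()
q=lambda P:((P-C)@frame()*1000).round(1)
for nm,z,r in(("handle far",.165,105.7),("handle near",.165,115.3),("rim outer",.068,118.2),("rim inner",.068,124.5),("mould far edge",.026,138),("cover edge",.064,197.8),("bar far top",.05,147),("bar near?",.05,197)):print(nm,q(plane("wrist",[(262,r)],z,s)))
for n in("top0","t5"):
    t=cv2.imread(f"pics/{n}.png").astype(int).sum(2);print(n,[int(t[r,238]) for r in range(206,232)])
A0=plane("top",[(230,200)],.068)
for d in(-2.4,):print("top shift mm",(plane("top",[(230,200+d)],.068)-A0)*1000)
print("scene shift mm",(plane("scene",[(295,268+2.5)],.04)-plane("scene",[(295,268)],.04))*1000)
E
```

```text
handle far [[ 70.7  -2.8 165. ]]
handle near [[ 58.8  -2.8 165. ]]
rim outer [[124.2  -2.8  68. ]]
rim inner [[113.8  -2.8  68. ]]
mould far edge [[118.3  -2.9  26. ]]
cover edge [[ 7.6 -3.  64. ]]
bar far top [[88.8 -2.9 50. ]]
bar near? [[13.9 -3.  50. ]]
top0 [512, 517, 516, 523, 533, 535, 528, 521, 519, 527, 547, 562, 598, 623, 576, 467, 394, 382, 370, 370, 383, 378, 362, 348, 348, 354]
t5 [735, 736, 738, 738, 739, 738, 736, 732, 697, 658, 666, 657, 583, 482, 435, 428, 428, 422, 421, 420, 423, 424, 409, 394, 402, 409]
top shift mm [[ 7.92989795 -0.07377818  0.        ]]
scene shift mm [[8.22305874 0.81695723 0.        ]]
```

```bash
sed -i 's/C=np.array(\[.586,.0945,0.\])/C=np.array([.594,.0965,0.])/' h.py; python3 - <<'E'
from h import *
q=lambda P:((P-C)@frame()*1000).round(1)
im=cv2.imread("pics/s5.png");h=cv2.cvtColor(im,cv2.COLOR_BGR2HSV)
for c in(275,310):print(c,[(r,int(h[r,c,1]),int(h[r,c,2])) for r in range(222,284)])
for p in([-121,30,64],[-121,-30,64],[-135,30,58],[-135,-30,58],[-135,30,0]):print(p,project("scene",cad(p)).round(1))
E
```

```text
275 [(222, 125, 116), (223, 129, 178), (224, 126, 229), (225, 123, 162), (226, 123, 166), (227, 123, 166), (228, 121, 166), (229, 121, 158), (230, 122, 157), (231, 124, 163), (232, 123, 162), (233, 123, 166), (234, 124, 168), (235, 126, 170), (236, 126, 172), (237, 125, 171), (238, 129, 197), (239, 119, 242), (240, 105, 246), (241, 105, 246), (242, 106, 246), (243, 104, 246), (244, 104, 246), (245, 106, 246), (246, 105, 246), (247, 103, 246), (248, 107, 246), (249, 109, 245), (250, 113, 244), (251, 115, 244), (252, 113, 244), (253, 111, 245), (254, 110, 245), (255, 110, 245), (256, 110, 245), (257, 105, 246), (258, 115, 243), (259, 123, 201), (260, 63, 233), (261, 23, 247), (262, 23, 247), (263, 23, 247), (264, 43, 242), (265, 66, 196), (266, 66, 179), (267, 66, 179), (268, 66, 178), (269, 66, 178), (270, 66, 179), (271, 66, 178), (272, 66, 178), (273, 66, 178), (274, 64, 178), (275, 66, 178), (276, 66, 178), (277, 66, 178), (278, 86, 160), (279, 128, 135), (280, 151, 133), (281, 150, 138), (282, 151, 137), (283, 150, 133)]
310 [(222, 123, 164), (223, 120, 159), (224, 121, 154), (225
[... 435 characters left out ...]
), (251, 124, 171), (252, 126, 168), (253, 124, 162), (254, 123, 159), (255, 125, 165), (256, 124, 168), (257, 95, 155), (258, 68, 161), (259, 65, 170), (260, 66, 171), (261, 66, 173), (262, 65, 176), (263, 63, 177), (264, 65, 177), (265, 63, 177), (266, 65, 177), (267, 65, 177), (268, 65, 177), (269, 63, 177), (270, 65, 177), (271, 63, 177), (272, 63, 177), (273, 63, 177), (274, 64, 176), (275, 75, 169), (276, 129, 134), (277, 145, 128), (278, 149, 125), (279, 149, 127), (280, 145, 123), (281, 146, 119), (282, 145, 120), (283, 143, 121)]
[-121, 30, 64] [[283.7 258.3]]
[-121, -30, 64] [[306.7 256.6]]
[-135, 30, 58] [[284.3 264. ]]
[-135, -30, 58] [[307.5 262.3]]
[-135, 30, 0] [[283.5 278.1]]
```

The scene profile shows the cover's far edge at row 258.5, against 258.3–258.9 predicted for fully open. The caddy slid about 8 mm away from the robot at the end stop, and I'll correct that when closing. Next is the bar at caddy y +30, with a 28° lean so the body clears the side walls.

```bash
python3 - <<'E'
from h import *
s=read_state();q=lambda P:((P-C)@frame()*1000).round(1)
im=cv2.imread("pics/w6.png");g=im.astype(int).sum(2)
for r in(155,165,175,185):
    w=np.where(g[r,220:262]<300)[0]+220;print(r,q(plane("wrist",[(w.min()-.5,r),(w.max()+.5,r)],.05,s)).tolist())
L=lean(28);G=cad([77.7,29.5,11]);print("G",G)
H=G-L[:,2]*.17
p,R=plan([(H,L,6),(G-L[:,2]*.03,L,8),(G-L[:,2]*.03,L,1)])
E
```

```text
155 [[84.3, 39.3, 50.0], [84.3, 17.1, 50.0]]
165 [[68.9, 38.7, 50.0], [68.9, 18.2, 50.0]]
175 [[53.8, 39.5, 50.0], [53.8, 17.9, 50.0]]
185 [[39.2, 38.9, 50.0], [39.2, 17.6, 50.0]]
G [0.52632915 0.04824861 0.011     ]
[[[2, -5, 15], [0.0, -0.02, 0.0]], [[2, -5, 15], [0.0, -0.02, 0.0]], [[3, -5, 15], [0.0, -0.02, 0.0]], [[2, -5, 15], [0.0, -0.02, 0.0]], [[3, -5, 14], [0.0, -0.02, 0.0]]]
[[[4, -6, 15], [-0.01, -0.02, 0.0]], [[0, 0, 18], [0.0, 0.0, 0.0]], [[0, 0, 17], [0.0, 0.0, 0.0]], [[0, 0, 18], [0.0, 0.0, 0.0]], [[0, 0, 17], [0.0, 0.0, 0.0]]]
[[[0, 0, 18], [0.0, 0.0, 0.0]], [[0, 0, 17], [0.0, 0.0, 0.0]], [[0, 0, 18], [0.0, 0.0, 0.0]], [[0, 0, 17], [0.0, 0.0, 0.0]], [[0, 0, 0], [0.0, 0.0, 0.0]]]
```

Emit:
drive_tool:
  motion:
    - [[2,-5,15],[0.0,-0.02,0.0]]
    - [[2,-5,15],[0.0,-0.02,0.0]]
    - [[3,-5,15],[0.0,-0.02,0.0]]
    - [[2,-5,15],[0.0,-0.02,0.0]]
    - [[3,-5,14],[0.0,-0.02,0.0]]
  gripper: 0.46

```text
time_s: 13.2
position: [0.6113, 0.0763, 0.1711]
tcp_rot: [[-0.844, -0.257, -0.472], [-0.222, 0.966, -0.128], [0.489, -0.003, -0.872]]
force: [-0.6, -0.5, -0.1]
opening: 0.463
grasp_force: 0.0
```

Emit:
drive_tool:
  motion:
    - [[4,-6,15],[-0.01,-0.02,0.0]]
    - [[0,0,18],[0.0,0.0,0.0]]
    - [[0,0,17],[0.0,0.0,0.0]]
    - [[0,0,18],[0.0,0.0,0.0]]
    - [[0,0,17],[0.0,0.0,0.0]]

```text
time_s: 13.7
position: [0.5705, 0.0598, 0.0983]
tcp_rot: [[-0.853, -0.252, -0.458], [-0.225, 0.968, -0.114], [0.472, 0.005, -0.882]]
force: [0.2, 0.5, 0.1]
opening: 0.457
grasp_force: 0.0
```

Emit:
drive_tool:
  motion:
    - [[0,0,18],[0.0,0.0,0.0]]
    - [[0,0,17],[0.0,0.0,0.0]]
    - [[0,0,0],[0.0,0.0,0.0]]

```text
time_s: 14.0
position: [0.5523, 0.056, 0.0666]
tcp_rot: [[-0.85, -0.252, -0.463], [-0.225, 0.968, -0.114], [0.476, 0.007, -0.879]]
force: [-1.0, 0.1, -0.6]
opening: 0.457
grasp_force: 0.0
```

```bash
python3 - <<'E'
from h import *
s=read_state();im=capture("wrist");cv2.imwrite("pics/w7.png",im[:,:,::-1]);g=im.astype(int).sum(2)
q=lambda P:((P-C)@frame()*1000).round(1)
print(q(s["position"]),s["force"],Ro.from_matrix(s["tcp_rot"].T@lean(28)).as_rotvec().round(3))
m=((g<260)).astype(np.uint8);m[:120]=0
for r in range(150,232,8):
    w=np.where(g[r,215:305]<280)[0]+215
    if len(w):print(r,w.min(),w.max(),q(plane("wrist",[(w.min()-.5,r),(w.max()+.5,r)],.05,s)).tolist())
print("pred corners",project("wrist",np.array([cad(p) for p in([98,42,50],[98,18,50],[28,18,50],[28,42,50])]),s).round(1).tolist())
cv2.imwrite("pics/c7.png",cv2.resize(im[110:310,160:360],(600,600),interpolation=2)[:,:,::-1])
E
```

```text
[50.6 28.6 66.6] [-0.9885702   0.12048957 -0.58840724] [ 0.007 -0.008  0.001]
166 244 271 [[95.5, 40.7, 50.0], [95.5, 19.7, 50.0]]
174 243 273 [[89.2, 41.3, 50.0], [89.2, 18.2, 50.0]]
182 243 273 [[83.0, 41.2, 50.0], [83.0, 18.3, 50.0]]
190 242 273 [[76.8, 41.9, 50.0], [76.9, 18.4, 50.0]]
198 243 273 [[70.8, 41.1, 50.0], [70.8, 18.5, 50.0]]
206 243 273 [[64.8, 41.0, 50.0], [64.8, 18.5, 50.0]]
214 242 273 [[58.9, 41.6, 50.0], [58.9, 18.6, 50.0]]
222 243 273 [[53.1, 40.9, 50.0], [53.1, 18.7, 50.0]]
230 215 304 [[47.3, 60.7, 50.0], [47.3, -3.3, 50.0]]
pred corners [[241.8, 162.9], [273.7, 162.9], [274.9, 257.6], [240.4, 257.7]]
```

Emit:
drive_tool:
  motion:
    - [[0,-1,15],[0.0,0.0,0.0]]
    - [[0,0,15],[0.0,0.0,0.0]]
    - [[0,0,15],[0.0,0.0,0.0]]
    - [[0,0,10],[0.0,0.0,0.0]]
    - [[0,0,3],[0,0,0]]

```text
time_s: 14.55
position: [0.5296, 0.0483, 0.0179]
tcp_rot: [[-0.854, -0.252, -0.456], [-0.225, 0.968, -0.114], [0.47, 0.005, -0.883]]
force: [0.4, -0.9, 0.5]
opening: 0.464
grasp_force: 0.0
```

Emit:
drive_tool:
  motion:
    - [[0,0,2],[0,0,0]]
    - [[0,0,0],[0,0,0]]

```text
time_s: 14.75
position: [0.5298, 0.0481, 0.017]
tcp_rot: [[-0.855, -0.252, -0.453], [-0.225, 0.968, -0.115], [0.468, 0.004, -0.884]]
force: [-0.2, 0.0, 0.4]
opening: 0.46
grasp_force: 0.0
```

Emit:
drive_tool:
  motion:
    - [[-1,0,2],[0,0,0]]
    - [[-1,0,2],[0,0,0]]
    - [[0,0,0],[0,0,0]]

```text
time_s: 15.05
position: [0.5291, 0.0482, 0.0122]
tcp_rot: [[-0.854, -0.252, -0.454], [-0.225, 0.968, -0.114], [0.468, 0.004, -0.883]]
force: [0.1, 0.1, -0.0]
opening: 0.457
grasp_force: 0.0
```

Emit:
drive_tool:
  motion:
    - [[0,0,0],[0,0,0]]
    - [[0,0,0],[0,0,0]]
    - [[0,0,0],[0,0,0]]
    - [[0,0,0],[0,0,0]]
    - [[0,0,0],[0,0,0]]
  gripper: 0

```text
time_s: 15.55
position: [0.5291, 0.0482, 0.0123]
tcp_rot: [[-0.854, -0.252, -0.454], [-0.225, 0.968, -0.114], [0.468, 0.004, -0.884]]
force: [0.1, 0.6, 0.1]
opening: 0.273
grasp_force: 30.0
```

```bash
python3 - <<'E'
from h import *
s=read_state();R=s["tcp_rot"];p=s["position"];Z=np.array([0,0,1.])
a=p+Z*.015;b=a-R[:,2]*.15;c=b.copy();c[2]=.215
d=np.array([.4923,-.2067,.215]);e=d.copy();e[2]=.05;f=d.copy();f[2]=.014
plan([(a,R,2),(b,R,6),(c,R,2),(d,R,10),(e,R,6),(f,R,3),(f,R,1)])
E
```

```text
[[[4, 0, -7], [0.0, 0.0, 0.0]], [[3, 0, -6], [0.0, 0.0, 0.0]], [[0, 0, -25], [0.0, 0.0, 0.0]], [[0, 0, -25], [0.0, 0.0, 0.0]], [[0, 0, -25], [0.0, 0.0, 0.0]]]
[[[0, 0, -25], [0.0, 0.0, 0.0]], [[0, 0, -25], [0.0, 0.0, 0.0]], [[0, 0, -25], [0.0, 0.0, 0.0]], [[13, 0, -24], [0.0, 0.0, 0.0]], [[13, 0, -25], [0.0, 0.0, 0.0]]]
[[[15, -24, 8], [0.0, 0.0, 0.0]], [[15, -23, 8], [0.0, 0.0, 0.0]], [[15, -24, 8], [0.0, 0.0, 0.0]], [[15, -24, 8], [0.0, 0.0, 0.0]], [[15, -23, 7], [0.0, 0.0, 0.0]]]
[[[15, -24, 8], [0.0, 0.0, 0.0]], [[15, -24, 8], [0.0, 0.0, 0.0]], [[16, -23, 8], [0.0, 0.0, 0.0]], [[15, -24, 8], [0.0, 0.0, 0.0]], [[15, -23, 8], [0.0, 0.0, 0.0]]]
[[[-13, 0, 24], [0.0, 0.0, 0.0]], [[-13, 0, 25], [0.0, 0.0, 0.0]], [[-13, -1, 24], [0.0, 0.0, 0.0]], [[-13, 0, 24], [0.0, 0.0, 0.0]], [[-13, 0, 24], [0.0, 0.0, 0.0]]]
[[[-13, 0, 25], [0.0, 0.0, 0.0]], [[-5, 0, 10], [0.0, 0.0, 0.0]], [[-6, 0, 11], [0.0, 0.0, 0.0]], [[-5, 0, 10], [0.0, 0.0, 0.0]], [[0, 0, 0], [0.0, 0.0, 0.0]]]
```

Emit:
drive_tool:
  motion:
    - [[2,0,-3],[0.0,0.0,0.0]]
    - [[2,0,-4],[0.0,0.0,0.0]]
    - [[3,0,-6],[0.0,0.0,0.0]]
    - [[0,0,0],[0,0,0]]

```text
time_s: 15.95
position: [0.5298, 0.048, 0.0281]
tcp_rot: [[-0.855, -0.252, -0.452], [-0.225, 0.968, -0.115], [0.467, 0.004, -0.884]]
force: [-0.4, -0.4, -0.6]
opening: 0.272
grasp_force: 30.0
```

Emit:
drive_tool:
  motion:
    - [[0,0,-15],[0.0,0.0,0.0]]
    - [[0,0,-25],[0.0,0.0,0.0]]
    - [[0,0,-25],[0.0,0.0,0.0]]
    - [[0,0,-25],[0.0,0.0,0.0]]
    - [[0,0,-25],[0.0,0.0,0.0]]

```text
time_s: 16.45
position: [0.5815, 0.0613, 0.1296]
tcp_rot: [[-0.854, -0.252, -0.454], [-0.225, 0.968, -0.114], [0.468, 0.004, -0.883]]
force: [0.9, -0.3, -0.9]
opening: 0.274
grasp_force: 30.0
```

Emit:
drive_tool:
  motion:
    - [[0,0,-25],[0.0,0.0,0.0]]
    - [[0,0,-10],[0.0,0.0,0.0]]
    - [[13,0,-24],[0.0,0.0,0.0]]
    - [[13,0,-25],[0.0,0.0,0.0]]

```text
time_s: 16.85
position: [0.596, 0.065, 0.2144]
tcp_rot: [[-0.853, -0.252, -0.458], [-0.225, 0.968, -0.114], [0.472, 0.005, -0.882]]
force: [0.7, 0.7, -1.2]
opening: 0.275
grasp_force: 30.0
```

Emit:
drive_tool:
  motion:
    - [[15,-24,8],[0.0,0.0,0.0]]
    - [[15,-23,8],[0.0,0.0,0.0]]
    - [[15,-24,8],[0.0,0.0,0.0]]
    - [[15,-24,8],[0.0,0.0,0.0]]
    - [[15,-23,7],[0.0,0.0,0.0]]

```text
time_s: 17.35
position: [0.5438, -0.0715, 0.2144]
tcp_rot: [[-0.854, -0.252, -0.456], [-0.225, 0.968, -0.114], [0.47, 0.005, -0.883]]
force: [0.7, 0.8, -1.2]
opening: 0.278
grasp_force: 30.0
```

Emit:
drive_tool:
  motion:
    - [[15,-24,8],[0.0,0.0,0.0]]
    - [[15,-24,8],[0.0,0.0,0.0]]
    - [[16,-23,8],[0.0,0.0,0.0]]
    - [[15,-24,8],[0.0,0.0,0.0]]
    - [[15,-23,8],[0.0,0.0,0.0]]

```text
time_s: 17.85
position: [0.4905, -0.2072, 0.2143]
tcp_rot: [[-0.854, -0.252, -0.456], [-0.225, 0.968, -0.114], [0.469, 0.005, -0.883]]
force: [0.3, -0.5, -0.9]
opening: 0.272
grasp_force: 30.0
```

Emit:
drive_tool:
  motion:
    - [[0,0,0],[0,0,0]]
    - [[0,0,0],[0,0,0]]

```text
time_s: 18.05
position: [0.491, -0.2063, 0.2144]
tcp_rot: [[-0.854, -0.25, -0.455], [-0.224, 0.968, -0.112], [0.469, 0.006, -0.883]]
force: [0.3, -0.4, -1.3]
opening: 0.274
grasp_force: 30.0
```

```bash
python3 - <<'E'
from h import *
s=read_state();im=capture("wrist");cv2.imwrite("pics/w8.png",im[:,:,::-1]);g=im.astype(int).sum(2)
print(s["position"],s["force"],s["opening"])
f=frame()
# bar seen in the hand: bar top is 34 above bottom; expected bar pose relative to tcp
Bc=s["position"]+f[:,0]*(-.012)+np.array([0,0,.0037])
P=[Bc+f@np.array([a,b,.034]) for a,b in((.035,.012),(.035,-.012),(-.035,-.012))]
print("pred bar top corners",project("wrist",np.array(P),s).round(1).tolist())
m=(g<150);print("col259",[int(x) for x in g[150:240,259]])
# board in this view
hs=cv2.cvtColor(im,cv2.COLOR_RGB2HSV);mk=cv2.inRange(hs,(0,0,40),(180,70,125))
n,l,st,ce=cv2.connectedComponentsWithStats(mk);print([(st[i].tolist()) for i in range(1,n) if st[i,4]>800])
E
```

```text
[ 0.49102101 -0.20627328  0.2143976 ] [ 0.30570506 -0.41863366 -1.32742361] 0.27359593268883003
pred bar top corners [[238.3, 170.0], [281.4, 169.9], [284.0, 301.7]]
col259 [503, 504, 507, 501, 503, 495, 497, 509, 502, 505, 506, 502, 502, 497, 501, 504, 497, 493, 472, 394, 248, 206, 223, 242, 242, 256, 246, 253, 258, 261, 262, 256, 270, 273, 279, 277, 270, 271, 277, 267, 254, 233, 192, 153, 126, 97, 93, 101, 114, 138, 169, 192, 227, 251, 262, 261, 265, 259, 259, 263, 266, 266, 257, 266, 263, 268, 267, 272, 268, 260, 259, 254, 229, 202, 163, 137, 121, 124, 203, 257, 244, 200, 171, 198, 234, 256, 265, 272, 270, 267]
[[383, 0, 123, 54, 4607], [202, 202, 116, 47, 883], [313, 215, 199, 75, 8308], [0, 217, 512, 167, 30307], [202, 260, 118, 34, 1383], [0, 365, 156, 19, 1297]]
```

The bar's end is at row 169.5, against 170 predicted, so it's held flat. Now I'll lower it onto the board.

Emit:
drive_tool:
  motion:
    - [[-13,0,24],[0.0,0.0,0.0]]
    - [[-13,0,25],[0.0,0.0,0.0]]
    - [[-13,-1,24],[0.0,0.0,0.0]]
    - [[-13,0,24],[0.0,0.0,0.0]]
    - [[-13,0,24],[0.0,0.0,0.0]]

```text
time_s: 18.6
position: [0.4931, -0.2051, 0.0764]
tcp_rot: [[-0.854, -0.254, -0.454], [-0.227, 0.967, -0.115], [0.468, 0.005, -0.884]]
force: [-0.0, -1.3, -1.3]
opening: 0.273
grasp_force: 30.0
```

Emit:
drive_tool:
  motion:
    - [[-13,0,25],[0.0,0.0,0.0]]
    - [[-5,0,10],[0.0,0.0,0.0]]
    - [[-5,0,9],[0.0,0.0,0.0]]
    - [[-4,0,7],[0.0,0.0,0.0]]
    - [[0,0,0],[0.0,0.0,0.0]]

```text
time_s: 19.1
position: [0.4926, -0.2061, 0.0196]
tcp_rot: [[-0.854, -0.252, -0.455], [-0.225, 0.968, -0.114], [0.469, 0.005, -0.883]]
force: [0.3, -0.6, -0.2]
opening: 0.272
grasp_force: 30.0
```

Emit:
drive_tool:
  motion:
    - [[0,0,0],[0,0,0]]

```text
time_s: 19.2
position: [0.4931, -0.2066, 0.0206]
tcp_rot: [[-0.855, -0.252, -0.453], [-0.224, 0.968, -0.115], [0.468, 0.003, -0.884]]
force: [0.0, 0.0, -0.3]
opening: 0.274
grasp_force: 30.0
```

Another 12 mm or so to the board. I'll go down 9 mm, then by 1 mm steps.

Emit:
drive_tool:
  motion:
    - [[-2,0,4],[0,0,0]]
    - [[-2,0,3],[0,0,0]]
    - [[-0.5,0,1],[0,0,0]]
    - [[0,0,0],[0,0,0]]
    - [[0,0,0],[0,0,0]]

```text
time_s: 19.7
position: [0.4927, -0.2063, 0.0107]
tcp_rot: [[-0.854, -0.252, -0.454], [-0.225, 0.968, -0.114], [0.469, 0.004, -0.883]]
force: [-0.2, -0.4, -1.6]
opening: 0.269
grasp_force: 30.0
```

Emit:
drive_tool:
  motion:
    - [[-0.5,0,1],[0,0,0]]
    - [[0,0,0],[0,0,0]]

```text
time_s: 19.9
position: [0.4927, -0.2062, 0.0095]
tcp_rot: [[-0.854, -0.252, -0.454], [-0.225, 0.968, -0.114], [0.469, 0.004, -0.883]]
force: [-0.3, 0.4, 0.0]
opening: 0.272
grasp_force: 30.0
```

Emit:
drive_tool:
  motion:
    - [[-0.5,0,1],[0,0,0]]
    - [[0,0,0],[0,0,0]]

```text
time_s: 20.1
position: [0.4927, -0.2063, 0.0084]
tcp_rot: [[-0.854, -0.252, -0.454], [-0.225, 0.968, -0.114], [0.469, 0.004, -0.883]]
force: [0.3, 0.5, -0.4]
opening: 0.271
grasp_force: 30.0
```

Emit:
drive_tool:
  motion:
    - [[-0.5,0,0.9],[0,0,0]]
    - [[0,0,0],[0,0,0]]

```text
time_s: 20.3
position: [0.4927, -0.2063, 0.0083]
tcp_rot: [[-0.854, -0.252, -0.455], [-0.224, 0.968, -0.115], [0.469, 0.004, -0.883]]
force: [0.3, 1.8, 4.2]
opening: 0.277
grasp_force: 30.0
```

Emit:
drive_tool:
  motion:
    - [[-0.3,0,0.5],[0,0,0]]
    - [[0,0,0],[0,0,0]]

```text
time_s: 20.5
position: [0.4927, -0.2063, 0.0083]
tcp_rot: [[-0.854, -0.252, -0.455], [-0.224, 0.968, -0.115], [0.469, 0.004, -0.883]]
force: [-0.0, 1.8, 7.0]
opening: 0.271
grasp_force: 30.0
```

The bar is down on the board. I'll relax, release, retreat and go back to the knob.

Emit:
drive_tool:
  motion:
    - [[0.5,0,-1],[0,0,0]]
    - [[0,0,0],[0,0,0]]

```text
time_s: 20.7
position: [0.4929, -0.2063, 0.0083]
tcp_rot: [[-0.855, -0.252, -0.454], [-0.225, 0.968, -0.115], [0.468, 0.004, -0.884]]
force: [0.9, 0.9, 3.8]
opening: 0.27
grasp_force: 30.0
```

Emit:
drive_tool:
  motion:
    - [[0,0,0],[0,0,0]]
    - [[0,0,0],[0,0,0]]
    - [[0,0,0],[0,0,0]]
    - [[0,0,0],[0,0,0]]
  gripper: 0.45

```text
time_s: 21.1
position: [0.4926, -0.2062, 0.0077]
tcp_rot: [[-0.854, -0.252, -0.455], [-0.225, 0.968, -0.114], [0.469, 0.005, -0.883]]
force: [-0.2, -0.7, 0.2]
opening: 0.439
grasp_force: 0.0
```

Emit:
drive_tool:
  motion:
    - [[0,0,-10],[0,0,0]]
    - [[0,0,-25],[0,0,0]]
    - [[0,0,-30],[0,0,0]]
    - [[0,0,-35],[0,0,0]]
    - [[0,0,0],[0,0,0]]

```text
time_s: 21.6
position: [0.5435, -0.1958, 0.1009]
tcp_rot: [[-0.859, -0.254, -0.444], [-0.224, 0.967, -0.119], [0.46, -0.003, -0.888]]
force: [0.8, -0.5, 0.6]
opening: 0.449
grasp_force: 0.0
```

```bash
python3 - <<'E'
from h import *
L=lean(35);s=read_state();R=s["tcp_rot"]
K=cad([-39.7,0,53]);H=K-L[:,2]*.13
b=s["position"].copy();b[2]=.24;h=H.copy();h[2]=.24
plan([(b,R,5),(h,L,13),(H,L,4),(H,L,3)])
E
```

```text
[[[13, 0, -25], [0.0, 0.0, 0.0]], [[13, 0, -24], [0.0, 0.0, 0.0]], [[12, 0, -25], [0.0, 0.0, 0.0]], [[13, 0, -25], [0.0, 0.0, 0.0]], [[13, 0, -25], [0.0, 0.0, 0.0]]]
[[[-16, 21, -8], [0.0, 0.01, 0.0]], [[-16, 20, -9], [0.0, 0.01, 0.0]], [[-16, 21, -9], [0.0, 0.01, 0.0]], [[-16, 21, -9], [0.0, 0.01, 0.0]], [[-16, 21, -9], [0.0, 0.01, 0.0]]]
[[[-16, 20, -9], [0.0, 0.01, 0.0]], [[-15, 21, -9], [0.0, 0.01, 0.0]], [[-16, 21, -10], [0.0, 0.01, 0.0]], [[-15, 21, -9], [0.0, 0.01, 0.0]], [[-16, 20, -10], [0.0, 0.01, 0.0]]]
[[[-15, 21, -10], [0.0, 0.01, 0.0]], [[-15, 21, -10], [0.0, 0.01, 0.0]], [[-15, 21, -11], [0.0, 0.01, 0.0]], [[-12, 0, 17], [0.0, 0.0, 0.0]], [[-11, 0, 16], [0.0, 0.0, 0.0]]]
[[[-12, 0, 17], [0.0, 0.0, 0.0]], [[-11, 0, 16], [0.0, 0.0, 0.0]], [[0, 0, 0], [0.0, 0.0, 0.0]], [[0, 0, 0], [0.0, 0.0, 0.0]], [[0, 0, 0], [0.0, 0.0, 0.0]]]
```

Emit:
drive_tool:
  motion:
    - [[13,0,-25],[0.0,0.0,0.0]]
    - [[13,0,-24],[0.0,0.0,0.0]]
    - [[12,0,-25],[0.0,0.0,0.0]]
    - [[13,0,-25],[0.0,0.0,0.0]]
    - [[13,0,-25],[0.0,0.0,0.0]]

```text
time_s: 22.1
position: [0.5393, -0.1947, 0.2367]
tcp_rot: [[-0.854, -0.252, -0.455], [-0.225, 0.968, -0.114], [0.469, 0.005, -0.883]]
force: [0.0, -0.8, 0.3]
opening: 0.449
grasp_force: 0.0
```

Emit:
drive_tool:
  motion:
    - [[-16,21,-8],[0.0,0.01,0.0]]
    - [[-16,20,-9],[0.0,0.01,0.0]]
    - [[-16,21,-9],[0.0,0.01,0.0]]
    - [[-16,21,-9],[0.0,0.01,0.0]]
    - [[-16,21,-9],[0.0,0.01,0.0]]

```text
time_s: 22.6
position: [0.6019, -0.0703, 0.2356]
tcp_rot: [[-0.83, -0.252, -0.498], [-0.219, 0.968, -0.125], [0.513, 0.005, -0.858]]
force: [0.3, 0.1, 0.2]
opening: 0.447
grasp_force: 0.0
```

Emit:
drive_tool:
  motion:
    - [[-16,20,-9],[0.0,0.01,0.0]]
    - [[-15,21,-9],[0.0,0.01,0.0]]
    - [[-16,21,-10],[0.0,0.01,0.0]]
    - [[-15,21,-9],[0.0,0.01,0.0]]
    - [[-16,20,-10],[0.0,0.01,0.0]]

```text
time_s: 23.1
position: [0.664, 0.0524, 0.2346]
tcp_rot: [[-0.804, -0.252, -0.539], [-0.212, 0.968, -0.136], [0.556, 0.005, -0.831]]
force: [0.4, -0.6, -1.4]
opening: 0.449
grasp_force: 0.0
```

Emit:
drive_tool:
  motion:
    - [[-15,21,-10],[0.0,0.01,0.0]]
    - [[-15,21,-10],[0.0,0.01,0.0]]
    - [[-15,21,-11],[0.0,0.01,0.0]]
    - [[-12,0,17],[0.0,0.0,0.0]]
    - [[-11,0,16],[0.0,0.0,0.0]]

```text
time_s: 23.6
position: [0.7009, 0.1275, 0.194]
tcp_rot: [[-0.788, -0.254, -0.561], [-0.21, 0.967, -0.144], [0.579, 0.004, -0.816]]
force: [1.1, -0.1, -0.7]
opening: 0.45
grasp_force: 0.0
```

Emit:
drive_tool:
  motion:
    - [[-12,0,17],[0.0,0.0,0.0]]
    - [[-11,0,16],[0.0,0.0,0.0]]
    - [[0,0,0],[0.0,0.0,0.0]]
    - [[0,0,0],[0.0,0.0,0.0]]
    - [[0,0,0],[0.0,0.0,0.0]]

```text
time_s: 24.1
position: [0.7009, 0.1261, 0.1564]
tcp_rot: [[-0.79, -0.252, -0.56], [-0.208, 0.968, -0.142], [0.577, 0.004, -0.816]]
force: [0.6, 0.1, 0.1]
opening: 0.45
grasp_force: 0.0
```

```bash
python3 - <<'E'
from h import *
s=read_state();im=capture("wrist");cv2.imwrite("pics/w9.png",im[:,:,::-1]);g=im.astype(int).sum(2)
q=lambda P:((P-C)@frame()*1000).round(1)
print(q(s["position"]),s["force"],Ro.from_matrix(s["tcp_rot"].T@lean(35)).as_rotvec().round(3))
x=[-54.5-15,-54.5+15]
print("pred knob",[project("wrist",cad(p),s)[0].round(1).tolist() for p in([x[1],9,90],[x[1],-9,90],[x[0],9,90],[x[0],9,64],[x[0],-9,64])],"cover edge",project("wrist",cad([12,0,64]),s).round(1))
for r in(190,196,202,208):print(r,[int(v) for v in g[r,235:290]])
print("col260",[(r,int(g[r,260])) for r in range(140,228,2)])
t=cv2.imread("pics/t9.png") if 0 else capture("top");cv2.imwrite("pics/t9.png",t[:,:,::-1])
c=project("top",[.5039,-.2037,.046])[0].astype(int);w=t[c[1]-35:c[1]+35,c[0]-30:c[0]+30].astype(int)
m=((w[:,:,0]-w[:,:,2]>15)&(w.sum(2)<260)).astype(np.uint8);n,l,st,ce=cv2.connectedComponentsWithStats(m)
for i in range(1,n):
    if st[i,4]>20:print("bar in top",st[i],plane("top",[ce[i]+c-[30,35]],.046))
E
```

```text
[-111.    -1.5  156.4] [0.58163957 0.12144708 0.05694079] [ 0.004 -0.005  0.001]
pred knob [[248.4, 169.1], [267.4, 169.1], [248.0, 198.6], [248.9, 207.9], [267.0, 207.9]] cover edge [[258.1 137.4]]
190 [356, 367, 363, 371, 361, 366, 372, 369, 364, 363, 366, 359, 360, 356, 332, 322, 318, 338, 340, 336, 337, 335, 339, 333, 343, 344, 355, 359, 364, 354, 355, 341, 339, 336, 343, 353, 352, 356, 351, 356, 359, 362, 353, 349, 358, 356, 357, 359, 354, 357, 350, 355, 356, 353, 353]
196 [337, 335, 345, 339, 342, 337, 333, 337, 332, 336, 345, 347, 351, 338, 315, 300, 298, 313, 313, 308, 318, 323, 317, 319, 332, 334, 324, 336, 341, 335, 335, 324, 318, 332, 354, 361, 363, 357, 359, 361, 360, 360, 358, 358, 355, 359, 357, 359, 352, 361, 354, 358, 357, 358, 355]
202 [339, 334, 342, 342, 336, 338, 332, 336, 336, 333, 337, 335, 333, 326, 318, 306, 302, 303, 302, 300, 303, 296, 298, 307, 292, 300, 300, 298, 289, 288, 284, 286, 302, 325, 349, 358, 353, 351, 354, 360, 354, 358, 355, 351, 359, 354, 350, 355, 356, 350, 353, 353, 346, 350, 355]
208 [345, 345, 336, 341, 337, 334, 340, 340, 338, 337, 331, 336, 338, 338, 337, 332, 334, 335, 340, 330, 332, 339, 333, 332, 329, 336, 336, 337, 336, 329, 324, 330, 330, 319, 327, 332, 328, 326, 332, 330, 328, 332, 330, 325, 332, 335, 332, 332, 335, 334, 341, 346, 356, 344, 351]
col260 [(140, 373), (142, 309), (144, 319), (146, 335), (148, 327), (150, 334), (152, 339), (154, 337), (156, 329), (158, 339), (160, 342), (162, 323), (164, 308), (166, 317), (168, 312), (170, 337), (172, 344), (174, 340), (176, 340), (178, 343), (180, 342), (182, 340), (184, 344), (186, 352), (188, 343), (190, 344), (192, 348), (194, 348), (196, 334), (198, 305), (200, 307), (202, 300), (204, 302), (206, 333), (208, 336), (210, 337), (212, 339), (214, 327), (216, 347), (218, 343), (220, 347), (222, 347), (224, 358), (226, 340)]
bar in top [ 24  27  13  22 167] [[ 0.49914683 -0.20310265  0.046     ]]
```

The knob appears at columns 248–268, rows 169–205, within 2 px of the prediction. The bar is seen on the board at (0.499, −0.203), against the board's centre at (0.504, −0.204). I'll go in and pinch the knob.

Emit:
drive_tool:
  motion:
    - [[0,-1,25],[0,0,0]]
    - [[0,0,25],[0,0,0]]
    - [[0,0,25],[0,0,0]]
    - [[0,0,25],[0,0,0]]
    - [[0,0,15],[0,0,0]]

```text
time_s: 24.7
position: [0.6349, 0.1086, 0.0609]
tcp_rot: [[-0.788, -0.252, -0.562], [-0.208, 0.968, -0.142], [0.58, 0.005, -0.815]]
force: [-0.2, 0.1, 0.7]
opening: 0.449
grasp_force: 0.0
```

Emit:
drive_tool:
  motion:
    - [[0,0,8],[0,0,0]]
    - [[0,0,2],[0,0,0]]
    - [[0,0,0],[0,0,0]]

```text
time_s: 25.0
position: [0.6313, 0.1074, 0.0539]
tcp_rot: [[-0.789, -0.252, -0.56], [-0.208, 0.968, -0.142], [0.578, 0.004, -0.816]]
force: [0.1, 0.7, -0.4]
opening: 0.447
grasp_force: 0.0
```

Emit:
drive_tool:
  motion:
    - [[-1.7,-0.7,2.4],[0,0,0]]
    - [[0,0,0],[0,0,0]]
    - [[0,0,0],[0,0,0]]

```text
time_s: 25.3
position: [0.6311, 0.1068, 0.0504]
tcp_rot: [[-0.789, -0.252, -0.561], [-0.208, 0.968, -0.143], [0.578, 0.004, -0.816]]
force: [0.1, -0.2, -0.3]
opening: 0.454
grasp_force: 0.0
```

Emit:
drive_tool:
  motion:
    - [[0,0,0],[0,0,0]]
    - [[0,0,0],[0,0,0]]
    - [[0,0,0],[0,0,0]]
    - [[0,0,0],[0,0,0]]
    - [[0,0,0],[0,0,0]]
  gripper: 0

```text
time_s: 25.8
position: [0.6306, 0.1068, 0.0502]
tcp_rot: [[-0.788, -0.252, -0.561], [-0.208, 0.968, -0.143], [0.579, 0.004, -0.815]]
force: [-0.2, 0.7, -0.5]
opening: 0.203
grasp_force: 30.0
```

Emit:
drive_tool:
  motion:
    - [[-1.5,0,2.1],[0,0,0]]
    - [[-1.5,0,2.1],[0,0,0]]
    - [[0,0,0],[0,0,0]]

```text
time_s: 26.1
position: [0.6306, 0.1068, 0.0501]
tcp_rot: [[-0.787, -0.252, -0.563], [-0.207, 0.968, -0.143], [0.581, 0.004, -0.814]]
force: [-0.3, 1.7, 15.1]
opening: 0.2
grasp_force: 30.0
```

Emit:
drive_tool:
  motion:
    - [[4.1,0,2.9],[0,0,0]]
    - [[8.2,0,5.8],[0,0,0]]
    - [[0,0,0],[0,0,0]]

```text
time_s: 26.4
position: [0.6201, 0.1039, 0.0499]
tcp_rot: [[-0.794, -0.252, -0.553], [-0.209, 0.968, -0.142], [0.57, 0.003, -0.821]]
force: [6.9, 3.9, 13.7]
opening: 0.205
grasp_force: 30.0
```

Emit:
drive_tool:
  motion:
    - [[-0.8,0,1.2],[0,0,0]]
    - [[8.2,0,5.8],[0,0,0]]
    - [[8.2,0,5.8],[0,0,0]]
    - [[8.2,0,5.8],[0,0,0]]
    - [[8.2,0,5.8],[0,0,0]]

```text
time_s: 26.9
position: [0.5829, 0.0939, 0.0497]
tcp_rot: [[-0.796, -0.252, -0.55], [-0.209, 0.968, -0.141], [0.568, 0.002, -0.823]]
force: [9.9, 4.5, 20.2]
opening: 0.206
grasp_force: 30.0
```

Emit:
drive_tool:
  motion:
    - [[8.2,0,5.8],[0,0,0]]
    - [[8.2,0,5.8],[0,0,0]]
    - [[8.2,0,5.8],[0,0,0]]
    - [[8.2,0,5.8],[0,0,0]]
    - [[0,0,0],[0,0,0]]

```text
time_s: 27.4
position: [0.5421, 0.0831, 0.0498]
tcp_rot: [[-0.793, -0.252, -0.554], [-0.208, 0.968, -0.143], [0.572, 0.002, -0.82]]
force: [6.2, 3.0, 21.9]
opening: 0.199
grasp_force: 30.0
```

```bash
cat > sh.py <<'E'
from h import *
def shift(a,b,box):
    x0,y0,x1,y1=box;A=cv2.imread(a)[y0:y1,x0:x1];B=b[y0-8:y1+8,x0-8:x1+8,::-1]
    k=6;r=cv2.matchTemplate(cv2.resize(np.ascontiguousarray(B),None,fx=k,fy=k,interpolation=2),cv2.resize(A,None,fx=k,fy=k,interpolation=2),cv2.TM_CCOEFF_NORMED)
    _,v,_,l=cv2.minMaxLoc(r);return (np.array(l)/k-8).round(2).tolist(),round(v,2)
t=capture("top");c=capture("scene")
for b in([250,180,268,222],[205,218,235,232]):print("top",shift("pics/top0.png",t,b))
print("scene",shift("pics/scene0.png",c,[252,258,335,280]))
g=cv2.cvtColor(np.ascontiguousarray(c),cv2.COLOR_RGB2HSV)
print("scene caddy end bottom row",[int(np.where(g[255:290,x,1]<95)[0].max()+255) for x in range(275,315,6)])
s=read_state();print((s["position"]-np.array([.586,.0945,0]))@frame()*1000,s["force"])
E
python3 sh.py
```

```text
top ([-0.5, -2.33], 0.93)
top ([-0.17, -2.33], 0.87)
scene ([0.0, 2.5], 0.71)
scene caddy end bottom row [278, 277, 277, 276, 276, 275, 275]
[45.4401009  -0.1047998  49.78780216] [ 5.0903408   3.75291152 23.04823481]
```

Emit:
drive_tool:
  motion:
    - [[8.2,0,5.8],[0,0,0]]
    - [[8.2,0,5.8],[0,0,0]]
    - [[4.1,0,2.9],[0,0,0]]
    - [[0,0,0],[0,0,0]]

```text
time_s: 27.9
position: [0.5184, 0.0767, 0.0497]
tcp_rot: [[-0.794, -0.252, -0.554], [-0.208, 0.968, -0.143], [0.572, 0.002, -0.82]]
force: [7.2, 3.4, 23.6]
opening: 0.204
grasp_force: 30.0
```

Emit:
drive_tool:
  motion:
    - [[1.6,0,1.2],[0,0,0]]
    - [[1.6,0,1.2],[0,0,0]]
    - [[0,0,0],[0,0,0]]

```text
time_s: 28.2
position: [0.5155, 0.076, 0.0497]
tcp_rot: [[-0.794, -0.252, -0.553], [-0.208, 0.968, -0.142], [0.571, 0.002, -0.821]]
force: [8.5, 4.3, 25.8]
opening: 0.203
grasp_force: 30.0
```

Emit:
drive_tool:
  motion:
    - [[1.6,0,1.2],[0,0,0]]
    - [[0,0,0],[0,0,0]]

```text
time_s: 28.4
position: [0.5146, 0.0757, 0.0496]
tcp_rot: [[-0.796, -0.252, -0.551], [-0.208, 0.968, -0.142], [0.569, 0.002, -0.823]]
force: [9.1, 4.9, 25.3]
opening: 0.198
grasp_force: 30.0
```

```bash
python3 sh.py
```

```text
top ([-0.5, -1.67], 0.93)
top ([-0.17, -1.83], 0.89)
scene ([0.17, 2.5], 0.73)
scene caddy end bottom row [278, 277, 277, 276, 276, 275, 275]
[7.38512976e+01 5.43679790e-02 4.96512517e+01] [10.25529696  4.14403146 26.06650557]
```

Emit:
drive_tool:
  motion:
    - [[1.6,0,1.2],[0,0,0]]
    - [[0,0,0],[0,0,0]]

```text
time_s: 28.7
position: [0.5147, 0.0757, 0.0495]
tcp_rot: [[-0.799, -0.252, -0.547], [-0.209, 0.968, -0.141], [0.565, 0.001, -0.825]]
force: [13.8, 6.5, 27.2]
opening: 0.201
grasp_force: 30.0
```

Emit:
drive_tool:
  motion:
    - [[1.6,0,1.2],[0,0,0]]
    - [[0,0,0],[0,0,0]]

```text
time_s: 28.9
position: [0.5148, 0.0757, 0.0493]
tcp_rot: [[-0.801, -0.252, -0.543], [-0.209, 0.968, -0.14], [0.56, 0.001, -0.828]]
force: [16.5, 7.7, 27.3]
opening: 0.204
grasp_force: 30.0
```

```bash
python3 sh.py
```

```text
top ([-0.5, -1.67], 0.92)
top ([-0.17, -1.83], 0.9)
scene ([0.17, 2.5], 0.73)
scene caddy end bottom row [278, 277, 277, 276, 276, 275, 275]
[73.65077738  0.08610659 49.31333944] [16.76545069  7.30189752 26.50668177]
```

The cover is at its hard stop, with the force up to 18 N and no movement. Now I'll ease the pressure and draw the caddy back about 7.5 mm to where it started.

Emit:
drive_tool:
  motion:
    - [[1.1,0,-1.6],[0,0,0]]
    - [[1.1,0,-1.6],[0,0,0]]
    - [[0,0,0],[0,0,0]]

```text
time_s: 29.3
position: [0.5113, 0.0747, 0.0496]
tcp_rot: [[-0.797, -0.252, -0.548], [-0.209, 0.968, -0.142], [0.566, 0.002, -0.824]]
force: [9.3, 2.6, 12.3]
opening: 0.207
grasp_force: 30.0
```

Emit:
drive_tool:
  motion:
    - [[1.6,0,1.2],[0,0,0]]
    - [[1.6,0,1.2],[0,0,0]]
    - [[0,0,0],[0,0,0]]

```text
time_s: 29.6
position: [0.5084, 0.0736, 0.0495]
tcp_rot: [[-0.799, -0.252, -0.546], [-0.209, 0.968, -0.141], [0.564, 0.001, -0.825]]
force: [11.8, 4.1, 11.5]
opening: 0.203
grasp_force: 30.0
```

```bash
python3 sh.py
```

```text
top ([0.17, 0.17], 0.93)
top ([0.33, 0.0], 0.9)
scene ([-0.33, 0.5], 0.72)
scene caddy end bottom row [276, 275, 275, 274, 274, 273, 273]
[80.32411269  0.49542114 49.53086504] [12.7542955   4.46609036 11.54295484]
```

The caddy is back within about 1 mm. I'll relax, release and retreat along the tool axis.

Emit:
drive_tool:
  motion:
    - [[-1.2,0,-0.9],[0,0,0]]
    - [[-1.2,0,-0.8],[0,0,0]]
    - [[1.0,0,-1.4],[0,0,0]]
    - [[0,0,0],[0,0,0]]

```text
time_s: 30.1
position: [0.508, 0.0736, 0.0497]
tcp_rot: [[-0.795, -0.253, -0.552], [-0.208, 0.968, -0.142], [0.57, 0.002, -0.821]]
force: [6.7, 1.7, 5.4]
opening: 0.203
grasp_force: 30.0
```

Emit:
drive_tool:
  motion:
    - [[0,0,0],[0,0,0]]
    - [[0,0,0],[0,0,0]]
    - [[0,0,0],[0,0,0]]
    - [[0,0,0],[0,0,0]]
  gripper: 0.45

```text
time_s: 30.5
position: [0.5025, 0.0736, 0.0488]
tcp_rot: [[-0.787, -0.252, -0.563], [-0.208, 0.968, -0.143], [0.581, 0.005, -0.814]]
force: [0.6, -0.1, 0.2]
opening: 0.425
grasp_force: 0.1
```

Emit:
drive_tool:
  motion:
    - [[0,0,-10],[0,0,0]]
    - [[0,0,-20],[0,0,0]]
    - [[0,0,-30],[0,0,0]]
    - [[0,0,-30],[0,0,0]]
    - [[0,0,-30],[0,0,0]]

```text
time_s: 31.0
position: [0.5714, 0.0909, 0.1484]
tcp_rot: [[-0.788, -0.252, -0.561], [-0.208, 0.968, -0.143], [0.579, 0.004, -0.815]]
force: [0.2, 0.2, -0.4]
opening: 0.449
grasp_force: 0.0
```

Emit:
drive_tool:
  motion:
    - [[0,0,-30],[0,0,0]]
    - [[0,0,-30],[0,0,0]]
    - [[0,0,-30],[0,0,0]]
    - [[0,0,0],[0,0,0]]
    - [[0,0,0],[0,0,0]]

```text
time_s: 31.5
position: [0.6212, 0.1036, 0.2204]
tcp_rot: [[-0.789, -0.252, -0.561], [-0.208, 0.968, -0.143], [0.578, 0.004, -0.816]]
force: [0.1, 0.9, -0.7]
opening: 0.451
grasp_force: 0.0
```

```bash
python3 sh.py; python3 - <<'E'
from h import *
w=capture("wrist");c=capture("scene");t=capture("top")
a=np.hstack([cv2.resize(w[60:260,130:390],(390,300)),cv2.resize(t[125:245,185:350],(410,300),interpolation=2)])
b=cv2.resize(c[150:290,140:440],(800,300),interpolation=2)
cv2.imwrite("pics/fin.png",np.vstack([a,b])[:,:,::-1])
E
```

```text
top ([0.33, -0.17], 0.99)
top ([0.5, 0.0], 0.94)
scene ([-0.33, 0.17], 0.75)
scene caddy end bottom row [276, 275, 275, 274, 274, 273, 273]
[-3.49790650e+01 -4.21466771e-02  2.19087463e+02] [-0.23926152 -0.647042    0.35520347]
```

View pics/fin.png

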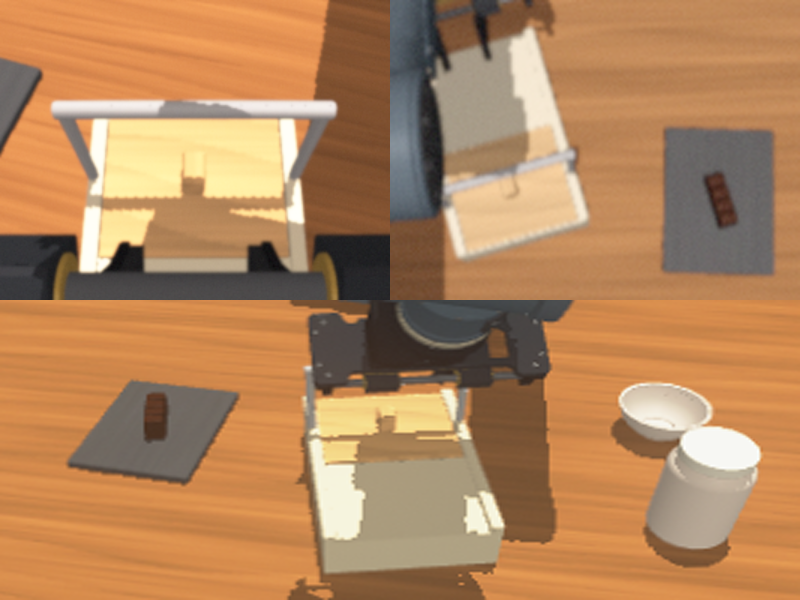

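The final views show the bar upright and flat in the middle of the board. The cover is closed against the near wall, the caddy is back where it started, and the gripper is clear. I'll hand in.

```bash
python3 -c "from rig import hand_in;print(hand_in())"
```

```text
the job is handed in; nothing more can be done
None
```

Handed in after about 32 s of the 72 s: the long bar is flat and right way up within about 5 mm of the board's middle, and the cover was opened and then pushed home to its hard stop; the caddy slid about 8 mm while opening and was drawn back to within about 1 mm; the short bar, jar, mug and bowl were not touched.

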